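Roll the gas cylinder into its bench cradle and close the keeper

ROBOT

A 6-joint arm with a two-finger parallel gripper is mounted at the origin on a cart in front of the work surface, level with it; the furniture and walls round the work are solid. World frame = base frame: x ahead of the robot, y to its left, z up, the work surface at z = 0. Lengths are in m, angles in rad, forces in N, time in s.
With the tool pointing down it reaches from about 0.35 to 0.975 m from the base axis. Payload 4.9 kg.
Tool frame: the origin (TCP) lies midway between the tips of the shut fingers; the grasp point (between the pads) lies 19 mm behind it; z points along the fingers, y is the direction in which the jaws open and shut (so a half turn about z gives the same grasp; the last joint's range is limited). The gripper opens to 85 mm and grips with 20 to 120 N. Pads are 22 mm wide; open, the fingers measure 114 mm over their backs; the gripper's body (76 mm by 85 mm) begins 54 mm behind the grasp point. The pads swing forward as they close: fully open they stand 13 mm farther back than shut.
Start: joints at [1.045, 0.053, 1.613, -0, 1.476, -0.119], TCP at [0.247, 0.574, 0.231] pointing down, gripper open.
Joint ranges: [-3.01, 3.01], [-1.01, 2.22], [0.06, 2.58], [-1.02, 4.17], [0.09, 2.62], [-3.14, 3.14]. Speed limits (rad/s): [2.57, 2.57, 3.14, 3.14, 3.14, 3.14].

INTERFACE

Orientations are given as a unit quaternion [w, x, y, z].
In Python, from plant import state, grab_frame, camera_info, job_done, cut_out gives the robot as it stands.
- The arm moves only by the tool step_arm, never from a script. Its argument "moves" is a list of rows, each a list of 7 numbers: the shift along the tool's x, y, z in m, then the turn, a rotation vector about the tool's x, y, z in rad, then the finger opening in m, from 0 to 0.0854. A call has 1 to 8 rows; each row shifts and turns the commanded pose from where the row before left it, along the tool's axes as they then stand; what a row does not reach is not made up. A row lasts 1/10 s, in which the tool goes at most 50 mm and 8.59 degrees, less where a joint would pass 70% of its speed; a pose out of reach is approached as far as the arm can. A call is refused whole if a number of a shift passes 0.05 or a number of a turn 0.15, either way. A call with a gripper value outside its range is refused whole. The fingers move at their own pace and stop on an object; the grip force is fixed at half the most. Time passes only in rows, so rows that do not move let the fingers close. It gives the time, the measured TCP pose, the force and the opening at its end, in the units of the state.
- state(): the state, without advancing time (a new reading comes with each control period).
- grab_frame(name): name is "scene" or "side" or "wrist"; returns (picture, depth): 480x640x3 uint8, red, green, blue; 480x640 float32, m along the optical axis (not along the pixel's ray), 0 where there is no reading.
- camera_info(name): a dict with "intrinsics" (3x3 intrinsics, pixels), "dist_coeffs" ([k1, k2, p1, p2, k3] as OpenCV has them; the pictures are not rectified), "world_from_camera" (4x4, takes a point from camera to world coordinates). Camera axes: x right, y down, z forward; pixel columns grow to the right and rows downward; lengths in m; the calibration is good to about 2 mm. A picture is of the moment at which its call begins: read the wrist's pose just before it. camera_info takes no time and is no camera call; for the wrist camera it gives the pose at the moment of the call.
- job_done(): hands the job in, once; it reports no verdict.
Trained networks look in the newest picture that a camera, given by its name, has taken for a name from the list of things; names that differ only in an ending like _2 or _b are one class to them, and where a whole thing is asked for, a point or a joint stands for the part that bears it (a point fixed in the world has none). Each returns a list of dicts, best first, with "conf" (0 to 1); they miss things now and then, are a little off and sometimes report something else, mostly with a low value. They report only what shows in the picture. A call takes as long as a camera call.
- cut_out(camera, query): "mask" (480x640 bool, what is visible of it) and "point" ([column, row] in pixels, amid what is visible of it).
The state is a dict: "time": time; "joint_pos": joint angles; "joint_vel": joint speeds; "joint_efforts": joint torques, N m; "tool_pos": TCP position; "tool_rot": TCP orientation; "contact_force": force on the tool from outside, world axes, zero at the start; "ft_torque": the same for the moment, N m; "gripper_width": opening from 0.0 (shut) to 1.0 (fully open).
Only numpy, scipy, OpenCV 4.12 (cv2) and the standard library are available. Lean on these libraries where they do the work, as an engineer would, in place of code of your own. Each camera call takes 0.05 s, during which the arm holds its last target.

TASK

A small bare-metal gas cylinder lies loose on the worktop. Pressing lightly on top with a flat hand, roll it over the worktop towards you - no dragging, lifting or letting it run away - across the low lip of the steel cradle until it drops in and lies square against the stop, then swing the wire keeper over so that it rests down on the cylinder. Do not disturb the sample cup, the dropper bottle or the blood tube nearby.

Things in the scene. Friction and masses are not known exactly. Their poses are not given: they have to be found in the camera images.
- gas_cylinder: Bare-metal gas cylinder lying on its side, diameter 89 mm (too thick to grasp), straight body 124 mm long, then a rounded shoulder and a valve with black cap (50 mm more); 0.55 to 0.95 kg; white paper label a third of the way round. Origin on its axis, mid-length of the straight body. y runs along it to the valve; x and z turn as it rolls; z (middle of the label) is up at the start.
- cradle: Low steel parking frame fixed to the worktop. Origin on the worktop under the middle of the seat; y along the seat, z up, +x from the stop to the entry side: the cylinder starts there and comes in along -x. The seat's floor is the bare worktop; a parked cylinder's origin lies within 2 mm of x = 0, 44.5 mm up. Flat bars 3 mm high run along x at 80 to 96 mm either side of the middle.
- lip (a point): Middle of the entry lip on the worktop: a half-round strip 4.5 mm high, 150 mm long, parallel to the cradle's y, at x = +22 mm in the cradle's frame. The cylinder first touches it with its axis at x = +42.5 mm, climbs 4.5 mm while moving 20 mm, and rolls back if let go before the crest; past the crest it rolls into the seat by itself.
- stop (a point): Middle of the rubber face of the upright stop plate, at x = -45.5, z = 38 mm in the cradle's frame; the plate is 150 mm wide and 52 mm high.
- keeper (a joint): Hinge angle (rad) of the keeper, a U-shaped bail of 6 mm wire, 66 mm wide, pivoted on top of the stop: about 0 = down on a parked cylinder, 1.4 = bar straight above the pivot, 2.0 = leaning back open on its end stop. Light friction: it falls shut below about 0.9 and falls open above about 1.5. It cannot come down to 0.1 on a cylinder that is not in the seat.
- keeper_bar (a point): Middle of the keeper's cross-bar, a black rubber sleeve 10 mm in diameter and 48 mm long, parallel to the cradle's y, 97 mm from the pivot. Closed, it lies over the entry side of the cylinder at x = +44, z = 74 mm in the cradle's frame; open, it leans over on the far side of the stop (at 2.0: x = -107, z = 139 mm).
- keeper_pivot (a point): Middle of the keeper's hinge pin on top of the stop, at x = -52.5, y = 0, z = 58 mm in the cradle's frame. Fixed to the cradle.
- sample_cup: Bystander: sample cup with a screw lid, 62 mm wide, 67 mm high, loose; origin under its middle. Not to be disturbed.
- dropper_flask: Bystander: small amber bottle with black dropper top, 33 mm wide, 102 mm high, loose; origin under its middle. Not to be disturbed.
- blood_tube: Bystander: capped blood tube lying on the worktop, 88 mm long, 17 mm thick, loose; origin under its middle. Not to be disturbed.

How it is judged:
By the outcome, as a careful person would: the job done as asked, in the order asked, and still so for the second after the job is handed in, with the robot touching nothing.
It also fails if it takes over 61 s, if anything falls off the work surface, if the arm or the gripper's body presses on something with over 40 N, if the wrist force passes 120 N, or if a joint passes its speed limit or range.

## Working session

There is one attempt and no reset: what is moved stays moved. The work goes in short steps, Python scripts to look and compute and a tool call to move; the robot and the scene stay as the last step left them, time stands still between calls to the robot, and variables do not carry over. Pictures are saved under pics/ and viewed, and the job is handed in when it is done.

Besides the shell and the picture viewer there is one more tool, called after "Emit:" as name([rows], argument=value, ...), one row to a line, values as JSON. step_arm: Moves the arm, as the interface text tells. Its arguments: {"type":"object","properties":{"moves":{"type":"array"}},"required":["moves"]}

```bash
mkdir -p pics; ls; python3 - <<'E'
from plant import *
import cv2
print(state())
for n in ("scene","side"):
    im,d=grab_frame(n); cv2.imwrite(f"pics/{n}0.png",im[:,:,::-1])
    c=camera_info(n); print(n,c)
E
```

```text
pics
{'time': 0.0, 'joint_pos': array([ 1.04500903e+00,  5.33464195e-02,  1.61428488e+00, -3.54111470e-06,
        1.47597422e+00, -1.19004124e-01]), 'joint_vel': array([ 9.12013947e-05, -1.26756856e-04, -3.62381975e-04,  1.78808263e-03,
       -3.32811008e-05, -2.20902047e-03]), 'joint_efforts': array([-1.09400153e-03, -3.93686914e+01, -3.70174491e+01, -2.15671839e-04,
        7.05293191e-03, -7.60862413e-07]), 'tool_pos': array([0.24697921, 0.5734646 , 0.23007493]), 'tool_rot': array([-3.17205419e-04,  2.01991895e-01,  9.79386676e-01, -9.55136277e-04]), 'contact_force': array([-0.3382328 , -0.09471182,  0.34655434]), 'ft_torque': array([0.01615396, 0.04611589, 0.00560235]), 'gripper_width': 0.9983651379111751}
scene {'intrinsics': array([[515.30654965,   0.        , 314.75717911],
       [  0.        , 515.30654965, 245.76792002],
       [  0.        ,   0.        ,   1.        ]]), 'dist_coeffs': array([0.01914943, 0.        , 0.        , 0.        , 0.        ]), 'world_from_camera': array([[ 0.8035564 , -0.40990974,  0.43159138,  0.01885267],
       [-0.59501459, -0.57262048,  0.56397112, -0.22894415],
       [ 0.01596081, -0.70998577, -0.70403513,  0.79707249],
       [ 0.        ,  0.        ,  0.        ,  1.        ]])}
side {'intrinsics': array([[503.4198191 ,   0.        , 318.56844443],
       [  0.        , 503.4198191 , 227.76999445],
       [  0.        ,   0.        ,   1.        ]]), 'dist_coeffs': array([-0.1294386,  0.       ,  0.       ,  0.       ,  0.       ]), 'world_from_camera': array([[ 0.99913945,  0.02371409, -0.03402928,  0.48970399],
       [ 0.04095407, -0.69392378,  0.71888284, -0.34969513],
       [-0.00656608, -0.71965785, -0.69429782,  0.74463995],
       [ 0.        ,  0.        ,  0.        ,  1.        ]])}
```

View pics/scene0.png

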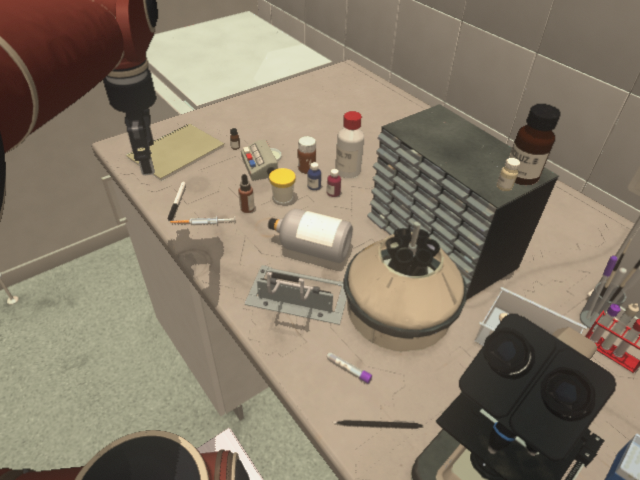

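View pics/side0.png

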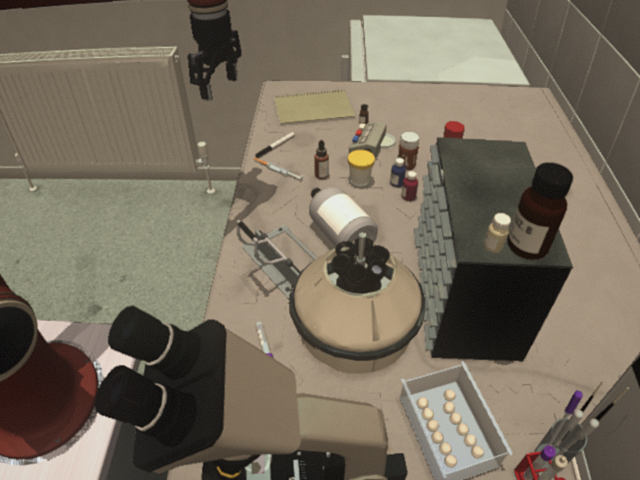

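The scene view shows the cylinder at about (315,235), its valve to the left, and the cradle at about (297,297). The keeper is leaning open towards the robot, and a centrifuge at (405,285) sits close to the cylinder's butt. Next I measure.

```bash
cat > h.py <<'E'
import numpy as np, cv2
from plant import *
def cloud(n,d,mask):
    c=camera_info(n);K=np.array(c["intrinsics"]);D=np.array(c["dist_coeffs"]);T=np.array(c["world_from_camera"])
    v,u=np.nonzero(mask&(d>0));p=cv2.undistortPoints(np.c_[u,v].astype(np.float64)[:,None],K,D)[:,0]
    z=d[v,u];P=np.c_[p*z[:,None],z];return P@T[:3,:3].T+T[:3,3],np.c_[u,v]
def proj(n,P):
    c=camera_info(n);T=np.linalg.inv(c["world_from_camera"]);P=np.atleast_2d(P)
    return cv2.projectPoints(P@T[:3,:3].T+T[:3,3],np.zeros(3),np.zeros(3),np.array(c["intrinsics"]),np.array(c["dist_coeffs"]))[0][:,0]
E
python3 - <<'E'
from h import *
import pickle
out={}
for n in ("scene","side"):
    im,d=grab_frame(n); out[n]=(im,d,{})
    for q in ("gas_cylinder","cradle","stop","keeper","keeper_bar","lip","sample_cup","dropper_flask","blood_tube"):
        try:r=cut_out(n,q)
        except Exception as e: print(q,e);continue
        for k in r[:2]:
            P,_=cloud(n,d,k["mask"])
            print(n,q,round(k["conf"],2),k["point"],k["mask"].sum(),np.round(np.percentile(P,[2,50,98],axis=0),3).tolist() if len(P) else None)
        out[n][2][q]=r
pickle.dump(out,open("o.pkl","wb")); print(state()["time"])
E
```

```text
scene gas_cylinder 0.9 [314.9, 233.3] 3005 [[0.435, 0.324, 0.02], [0.482, 0.382, 0.073], [0.555, 0.476, 0.091]]
scene gas_cylinder 0.62 [294.2, 297.9] 3514 [[0.312, 0.227, 0.0], [0.375, 0.296, 0.006], [0.471, 0.408, 0.143]]
scene cradle 0.95 [293.8, 296.2] 3569 [[0.312, 0.228, 0.0], [0.375, 0.296, 0.006], [0.472, 0.407, 0.143]]
scene stop 0.92 [292.7, 296.1] 3394 [[0.313, 0.228, 0.001], [0.374, 0.297, 0.007], [0.467, 0.407, 0.143]]
scene keeper 0.59 [283.5, 284.5] 475 [[0.312, 0.24, 0.0], [0.346, 0.281, 0.116], [0.407, 0.366, 0.145]]
scene keeper_bar 0.84 [292.1, 279.6] 462 [[0.315, 0.24, 0.0], [0.351, 0.276, 0.103], [0.417, 0.363, 0.145]]
scene lip 0.86 [296.2, 295.1] 3615 [[0.312, 0.227, 0.0], [0.375, 0.296, 0.006], [0.473, 0.408, 0.143]]
scene sample_cup 0.95 [284.3, 185.0] 785 [[0.514, 0.558, 0.001], [0.534, 0.575, 0.059], [0.569, 0.616, 0.069]]
scene dropper_flask 0.56 [248.5, 197.7] 465 [[0.435, 0.585, 0.002], [0.446, 0.593, 0.049], [0.465, 0.611, 0.099]]
scene blood_tube 0.58 [347.8, 365.2] 361 [[0.353, 0.085, 0.001], [0.369, 0.126, 0.014], [0.386, 0.164, 0.018]]
side gas_cyli
[... 359 characters left out ...]
, -0.0], [0.368, 0.295, 0.015], [0.433, 0.412, 0.142]]
side keeper 0.65 [252.2, 237.8] 351 [[0.312, 0.239, 0.001], [0.34, 0.268, 0.126], [0.359, 0.379, 0.144]]
side keeper_bar 0.59 [255.3, 239.4] 480 [[0.314, 0.24, 0.05], [0.353, 0.272, 0.096], [0.395, 0.323, 0.144]]
side lip 0.65 [272.2, 254.3] 2007 [[0.314, 0.241, -0.0], [0.37, 0.295, 0.016], [0.432, 0.41, 0.142]]
side sample_cup 0.64 [360.5, 166.8] 721 [[0.518, 0.559, 0.003], [0.543, 0.57, 0.057], [0.569, 0.609, 0.069]]
side dropper_flask 0.63 [319.6, 159.9] 480 [[0.434, 0.585, -0.0], [0.452, 0.593, 0.044], [0.468, 0.711, 0.096]]
side blood_tube 0.49 [261.0, 339.3] 210 [[0.356, 0.1, 0.008], [0.37, 0.129, 0.013], [0.385, 0.162, 0.016]]
1.1
```

```bash
cat > fit.py <<'E'
from h import *
from scipy.optimize import least_squares
def fitcyl(P):
    # axis line at z=.0445 : n.(xy)-c ; start from all pts, iterate
    P=P[(P[:,2]>.03)]
    def res(p):
        a,c=p[:2]; s=(P[:,0]*-np.sin(a)+P[:,1]*np.cos(a))-c
        return np.hypot(s,P[:,2]-.0445-p[2])-.0445
    best=None
    for a0 in np.linspace(0,np.pi,13)[:-1]:
        m=P.mean(0);r=least_squares(res,[a0,-m[0]*np.sin(a0)+m[1]*np.cos(a0),0],loss='soft_l1',f_scale=.002)
        if best is None or r.cost<best.cost: best=r
    a,c,dz=best.x
    r=res(best.x); t=P[:,0]*np.cos(a)+P[:,1]*np.sin(a)
    return a,c,dz,np.median(abs(r)),t,r,P
E
python3 - <<'E'
from fit import *
import pickle
o=pickle.load(open("o.pkl","rb"))
Pc=[];Pk=[]
for n in o:
    im,d,q=o[n]
    k=q["gas_cylinder"][0]["mask"]; m=cv2.erode(k.astype(np.uint8),np.ones((3,3)))>0
    P,_=cloud(n,d,m);Pc.append(P)
    a,c,dz,med,t,r,Q=fitcyl(P); print(n,"axis ang",a,"c",c,dz,"med",med,"t",np.percentile(t,[1,5,50,95,99]))
    h,e=np.histogram(t,30)
    for i in range(30):
        s=(t>=e[i])&(t<=e[i+1]); print(f"{e[i]:.3f}:{np.median(r[s])*1000:.1f}({s.sum()})",end=" ")
    print()
E
python3 - <<'E'
import cv2
for n,(x0,y0,x1,y1) in {"scene":(200,180,420,345),"side":(220,160,400,295)}.items():
    im=cv2.imread(f"pics/{n}0.png")[y0:y1,x0:x1]; cv2.imwrite(f"pics/{n}0c.png",cv2.resize(im,(790,int(790*(y1-y0)/(x1-x0))),interpolation=cv2.INTER_CUBIC))
E
```

```text
scene axis ang 2.13151614754191 c -0.6372846258199639 0.0007346274981240904 med 0.001330843419829239 t [0.00267367 0.00656561 0.06776894 0.1380078  0.16885899]
0.002:-5.6(151) 0.007:-1.6(155) 0.013:-0.4(110) 0.019:-0.6(105) 0.025:-0.2(113) 0.031:0.3(108) 0.036:-0.1(108) 0.042:0.1(109) 0.048:0.4(105) 0.054:0.3(114) 0.060:0.3(106) 0.065:0.7(109) 0.071:0.3(106) 0.077:0.8(105) 0.083:0.8(108) 0.089:0.8(111) 0.094:1.0(102) 0.100:0.7(104) 0.106:0.8(104) 0.112:0.4(101) 0.117:0.8(106) 0.123:0.3(91) 0.129:-1.4(67) 0.135:-4.5(28) 0.141:-11.2(11) 0.146:-27.0(20) 0.152:-28.2(25) 0.158:-31.2(18) 0.164:-30.3(32) 0.170:-30.4(21) 
side axis ang 2.1369396021009126 c -0.6371583727924425 -0.00047460019229785943 med 0.0010997038311557211 t [-0.00126263  0.00073367  0.05164316  0.11961289  0.15889533]
-0.003:-7.3(188) 0.002:-3.3(213) 0.008:-0.1(102) 0.014:-0.2(100) 0.020:0.1(109) 0.025:0.2(98) 0.031:0.4(107) 0.037:0.6(99) 0.043:0.3(93) 0.048:0.4(99) 0.054:0.7(94) 0.060:0.6(97) 0.065:0.8(88) 0.071:0.3(95) 0.077:0.7(92) 0.083:0.7(90) 0.088:0.9(95) 0.094:0.6(73) 0.100:0.2(88) 0.106:0.4(81) 0.111:0.2(81) 0.117:0.2(79) 0.123:-0.4(34) 0.129:-2.4(13) 0.134:-5.9(1) 0.140:nan(0) 0.146:nan(0) 0.151:-29.0(1) 0.157:-31.4(11) 0.163:-32.0(15)
  return _methods._mean(a, axis=axis, dtype=dtype,
  ret = ret.dtype.type(ret / rcount)
```

View pics/scene0c.png

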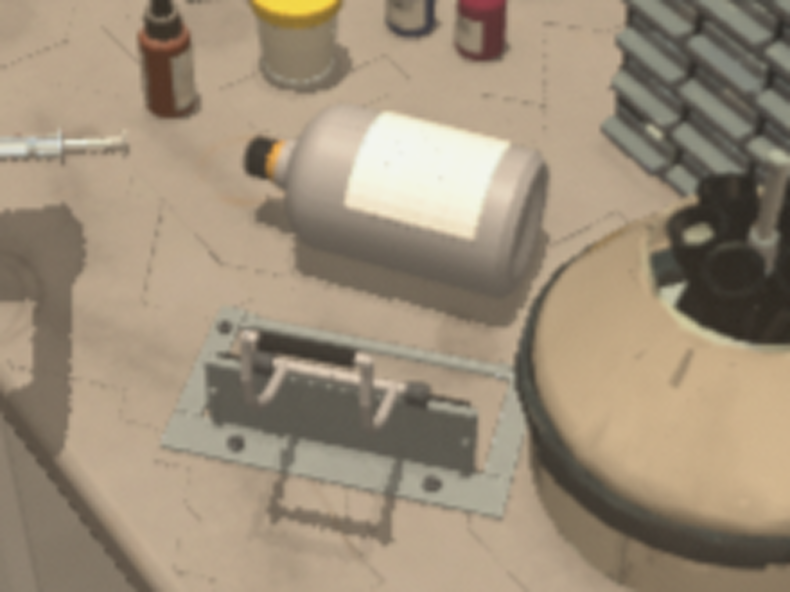

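View pics/side0c.png

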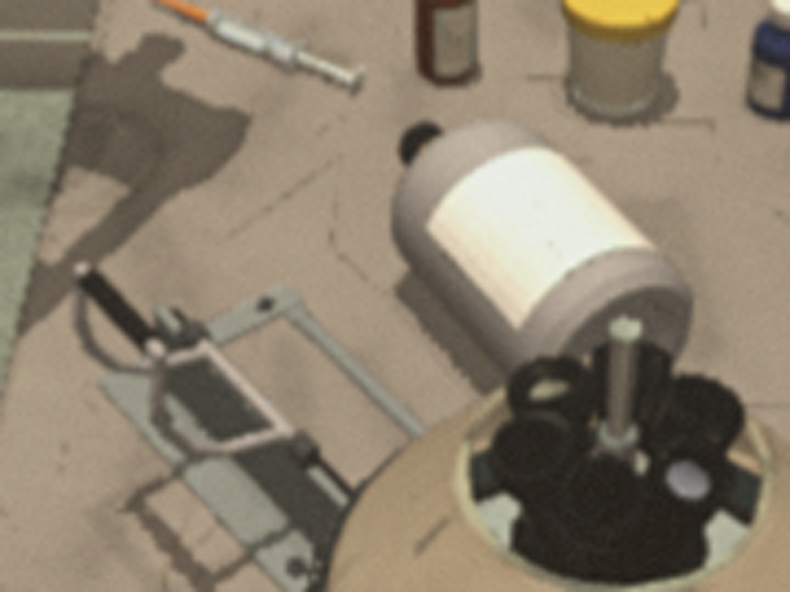

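```bash
cat >> h.py <<'E'
def onplane(n,uv,z):
    c=camera_info(n);T=np.array(c["world_from_camera"]);p=cv2.undistortPoints(np.array(uv,float)[:,None],np.array(c["intrinsics"]),np.array(c["dist_coeffs"]))[:,0]
    r=np.c_[p,np.ones(len(p))]@T[:3,:3].T;o=T[:3,3];return o+r*((z-o[2])/r[:,2])[:,None]
E
python3 - <<'E'
from h import *
import pickle
o=pickle.load(open("o.pkl","rb"))
s=220/790
f=lambda L:[(200+x*s,180+y*s) for x,y in L]
print("frame corners",np.round(onplane("scene",f([(222,308),(163,443),(503,515)]),.003),4).tolist())
s2=180/790
g=lambda L:[(220+x*s2,160+y*s2) for x,y in L]
print("side: frame corner entry-left, stop-left",np.round(onplane("side",g([(290,287),(103,382)]),.003),4).tolist())
for n in o:
    im,d,q=o[n]; m=q["cradle"][0]["mask"]
    P,_=cloud(n,d,cv2.dilate(m.astype(np.uint8),np.ones((3,3)))>0)
    def line(S,name):
        c=np.median(S,axis=0); u,_,v=np.linalg.svd(S[:,:2]-c[:2],full_matrices=False); t=(S[:,:2]-c[:2])@v[0]
        e=np.percentile(t,[2,98]); print(n,name,len(S),"ang",np.arctan2(*v[0][::-1])%np.pi,"ends",np.round(c[:2]+v[0]*e[0],4),np.round(c[:2]+v[0]*e[1],4),"std",np.std((S[:,:2]-c[:2])@v[1]),"z",np.percentile(S[:,2],[10,50,90]).round(4))
    line(P[P[:,2]>.128],"bar")
    line(P[(P[:,2]>.044)&(P[:,2]<.054)],"stop top")
    line(P[(P[:,2]>.015)&(P[:,2]<.054)],"stop face")
E
```

```text
frame corners [[0.3797, 0.4239, 0.003], [0.2996, 0.3574, 0.003], [0.42, 0.2106, 0.003]]
side: frame corner entry-left, stop-left [[0.3837, 0.4231, 0.003], [0.3018, 0.3561, 0.003]]
scene bar 221 ang 2.263617542233983 ends [0.3145 0.2902] [0.3548 0.2417] std 0.0023045877241126924 z [0.1348 0.1413 0.144 ]
scene stop top 302 ang 2.263366847196112 ends [0.3307 0.3562] [0.4231 0.2448] std 0.002620912029553393 z [0.0456 0.0502 0.0527]
scene stop face 918 ang 2.2631812461578993 ends [0.3304 0.3554] [0.4226 0.2442] std 0.0019446083511019878 z [0.019  0.0361 0.0515]
side bar 176 ang 2.2770339475057666 ends [0.3155 0.2896] [0.3563 0.2417] std 0.0024552386852357347 z [0.135  0.141  0.1433]
side stop top 200 ang 2.2662099289941544 ends [0.3301 0.3555] [0.42   0.2477] std 0.0027769726569772985 z [0.0452 0.05   0.0522]
side stop face 503 ang 2.2640794018089543 ends [0.3315 0.3535] [0.4191 0.2481] std 0.0020453520191030874 z [0.0197 0.0387 0.051 ]
```

```bash
cat >> h.py <<'E'
O=np.array([.4174,.3341]);A=2.264
def tocr(P):
    P=np.atleast_2d(P);d=P[:,:2]-O;x=np.array([np.sin(A),-np.cos(A)]);y=np.array([np.cos(A),np.sin(A)])
    return np.c_[d@x,d@y,P[:,2]]
def tow(P):
    P=np.atleast_2d(P);x=np.array([np.sin(A),-np.cos(A)]);y=np.array([np.cos(A),np.sin(A)])
    return np.c_[O+P[:,:1]*x+P[:,1:2]*y,P[:,2]]
E
python3 - <<'E'
from h import *
import pickle
o=pickle.load(open("o.pkl","rb"))
al=[]
for n in o:
    im,d,q=o[n]; al.append(cloud(n,d,np.ones(d.shape,bool))[0])
C=tocr(np.vstack(al)); C=C[C[:,2]<.4]
# height map in cradle frame, 20mm cells, mm
print("rows x from +260 to -160; cols y +180..-220")
for x in np.arange(.26,-.17,-.02):
    print(f"{x:6.2f}",*[ (lambda s: f"{int(1000*np.percentile(s[:,2],98)):4d}" if len(s) else "   .")(C[(abs(C[:,0]-x)<.01)&(abs(C[:,1]-y)<.01)]) for y in np.arange(.18,-.23,-.02)])
# overlay
im=o["scene"][0].copy()
for P in [(.022,.075,.0045),(.022,-.075,.0045),(-.0455,.075,.052),(-.0455,-.075,.052),(-.0455,.075,0),(-.0525,0,.058),(-.107,0,.139),(-.107,.024,.139),(-.107,-.024,.139),(0,.096,.003),(0,-.096,.003),(.1065,-.008,.089)]:
    u,v=proj("scene",tow([P]))[0]; cv2.circle(im,(int(round(u)),int(round(v))),1,(255,0,0),-1)
c=im[180:345,200:420]; cv2.imwrite("pics/ov.png",cv2.resize(c,(790,592),interpolation=cv2.INTER_CUBIC)[:,:,::-1])
E
```

```text
rows x from +260 to -160; cols y +180..-220
  0.26    3    4   68   68   68   67    3    3    3    4    3    3    3    4    2  246  246  247  247  247  246
  0.24    2    3   68   68   68   67    3    3    3    3    3    3    3    4  245  247  247  246  247  246  247
  0.22   54    3    3   66   65    2    4    3    3    3    3    3    3    3  230  245  247  246  247  247  246
  0.20  100   57    3    3    2    2    3    3    3    2    3    3    3    3    3  230  245  246  246  247  247
  0.18   76   37    3    3    2    .    .    .    .    .    2    2    2    3    2    3  231  244  246  247  246
  0.16    3    3    4    3 -873    .    .    .    .    .    .    2    3    2    3    4    2  231  244  246  247
  0.14    3    3    3    4    4 -488   84   85   84   83   82   80   78   68    3    0    .    .  228  243  246
  0.12    3    3    3    3   57   60   90   90   91   90   90   90   88   82    1    .    .    .    .  231  237
  0.10    3    3    3    3   55   60   89   90   91   92   92   92   91   86    .    .    .    .    .    .    .
  0.08    3    3    3    2    3   47   81   84  
[... 707 characters left out ...]
143  168  190  194  194  194
 -0.06    2    3    3    3    4   50   52   64   63   61   63   64   52   51  110  136  161  168  189  193  190
 -0.08   -3    2    3    2    4    5    5   73   71    4   71   71    5    5   95  123  144  163  167  168  167
 -0.10    .   -2    1    2    2    3    3  140  144  145  144  137    3    3    2  105  123  139  148  150  147
 -0.12    .    .  -14    2    2    3    3  121  141  140  140  117    3    2    3   84  102  114  121  123  119
 -0.14    .    .    .    .    0    2    2    3    3    3    3    2    3    2    3    3    2   91   95   96   95
 -0.16    .    .    .    .    .   -1    2    3    3    2    3    2    2    9   16   17   15    3    3    2    3
```

View pics/ov.png

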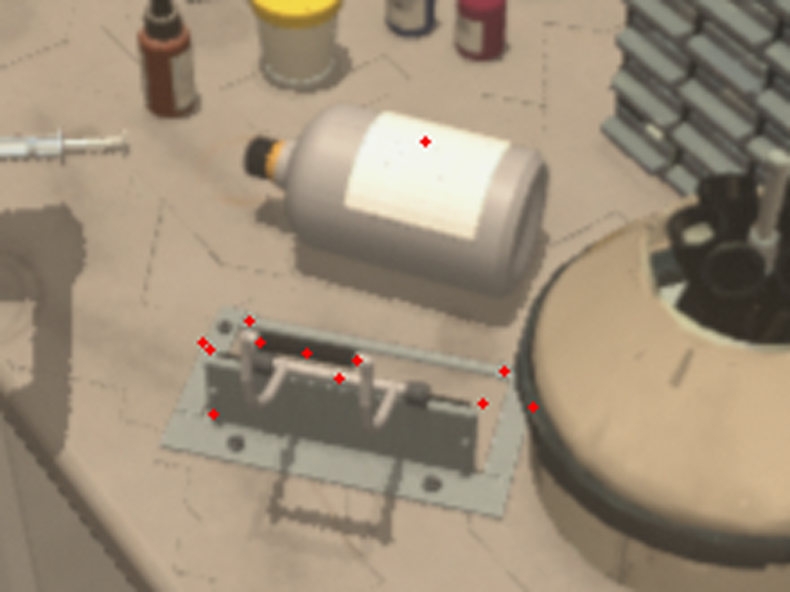

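```bash
cat >> h.py <<'E'
from scipy.spatial.transform import Rotation as Ro
def Rt(b,p=0): # tool y at world angle b, pointing down
    y=np.array([np.cos(b),np.sin(b),0]);z=np.array([0,0,-1.]);return np.c_[np.cross(y,z),y,z]
def plan(way,op,p0=None,R0=None,nd=4):
    """way: list of (pos,beta,nrows). prints rows, starting from given/current pose"""
    s=state()
    if p0 is None:p0=s["tool_pos"]
    if R0 is None:
        q=s["tool_rot"];R0=Ro.from_quat([q[1],q[2],q[3],q[0]]).as_matrix()
    p=np.array(p0,float);R=R0.copy();rows=[]
    for pos,b,n in way:
        for i in range(n):
            k=n-i
            rv=Ro.from_matrix(R.T@Rt(b)).as_rotvec()/k
            d=R.T@(np.array(pos)-p)/k
            d=np.round(d,nd);rv=np.round(rv,3);rows.append([*map(float,d),*map(float,rv),op])
            p=p+R@d;R=R@Ro.from_rotvec(rv).as_matrix()
    for i in range(0,len(rows),8): print("[",",\n".join(str([x+0. for x in r]) for r in rows[i:i+8]),"]")
    print("end",p.round(4));return p,R
E
python3 - <<'E'
from h import *
plan([((.5176,.402,.2301),2.134,8),((.5176,.402,.115),2.134,4)],.075)
E
```

```text
[ [-0.0395, -0.0064, 0.0002, 0.0, 0.0, -0.121, 0.075],
[-0.0385, -0.0111, 0.0001, 0.0, 0.0, -0.121, 0.075],
[-0.0369, -0.0157, 0.0002, 0.0, 0.0, -0.121, 0.075],
[-0.0347, -0.02, 0.0001, 0.0, 0.0, -0.121, 0.075],
[-0.032, -0.024, 0.0002, 0.0, 0.0, -0.121, 0.075],
[-0.0289, -0.0277, 0.0001, 0.0, 0.0, -0.122, 0.075],
[-0.0253, -0.0311, 0.0002, 0.0, 0.0, -0.121, 0.075],
[-0.0214, -0.0339, 0.0001, 0.0, 0.0, -0.122, 0.075] ]
[ [0.0, 0.0, 0.0288, 0.0, 0.0, 0.0, 0.075],
[0.0, 0.0, 0.0288, 0.0, 0.0, 0.0, 0.075],
[0.0, 0.0, 0.0288, 0.0, 0.0, 0.0, 0.075],
[0.0, 0.0, 0.0287, 0.0, 0.0, 0.0, 0.075] ]
end [0.5176 0.402  0.115 ]
```

Emit:
step_arm([
  [-0.0395, -0.0064, 0, 0, 0, -0.121, 0.075],
  [-0.0385, -0.0111, 0, 0, 0, -0.121, 0.075],
  [-0.0369, -0.0157, 0, 0, 0, -0.121, 0.075],
  [-0.0347, -0.02, 0, 0, 0, -0.121, 0.075],
  [-0.032, -0.024, 0, 0, 0, -0.121, 0.075],
  [-0.0289, -0.0277, 0, 0, 0, -0.122, 0.075],
  [-0.0253, -0.0311, 0, 0, 0, -0.121, 0.075],
  [-0.0214, -0.0339, 0, 0, 0, -0.122, 0.075],
])

```text
time: 1.9
tool_pos: [0.5189, 0.4009, 0.2314]
tool_rot: [0.0, -0.28, 0.96, 0.0]
contact_force: [0.2, 1.0, 0.6]
gripper_width: 0.877
```

Emit:
step_arm([
  [0, 0, 0.029, 0, 0, 0, 0.075],
  [0, 0, 0.029, 0, 0, 0, 0.075],
  [0, 0, 0.029, 0, 0, 0, 0.075],
  [0, 0, 0.02, 0, 0, 0, 0.075],
  [0, 0, 0, 0, 0, 0, 0.075],
])

```text
time: 2.4
tool_pos: [0.5154, 0.4004, 0.1198]
tool_rot: [-0.004, -0.278, 0.961, -0.001]
contact_force: [-0.1, -0.1, -0.7]
gripper_width: 0.88
```

```bash
python3 - <<'E'
from h import *
s=state();print(s)
for n in ("scene","side"):
    im,d=grab_frame(n);cv2.imwrite(f"pics/{n}1.png",cv2.resize(im[140:320,200:440,::-1],(800,600)))
E
```

```text
{'time': 2.4, 'joint_pos': array([ 5.46589715e-01,  2.09558633e-01,  1.63278735e+00, -2.53586466e-05,
        1.30698199e+00, -1.58721358e+00]), 'joint_vel': array([ 0.004159  , -0.03691824, -0.05170061,  0.00051648,  0.02214244,
        0.00060937]), 'joint_efforts': array([-1.60095692e-01, -4.50743866e+01, -3.61894691e+01, -4.22349607e-03,
       -2.24884967e-01,  1.81433552e-05]), 'tool_pos': array([0.5153854 , 0.40041873, 0.11979653]), 'tool_rot': array([-0.00372935, -0.27780141,  0.96063074, -0.0010251 ]), 'contact_force': array([-0.11694353, -0.10320777, -0.68250225]), 'ft_torque': array([0.04744235, 0.03222874, 0.0264204 ]), 'gripper_width': 0.8796532504132775}
```

View pics/scene1.png

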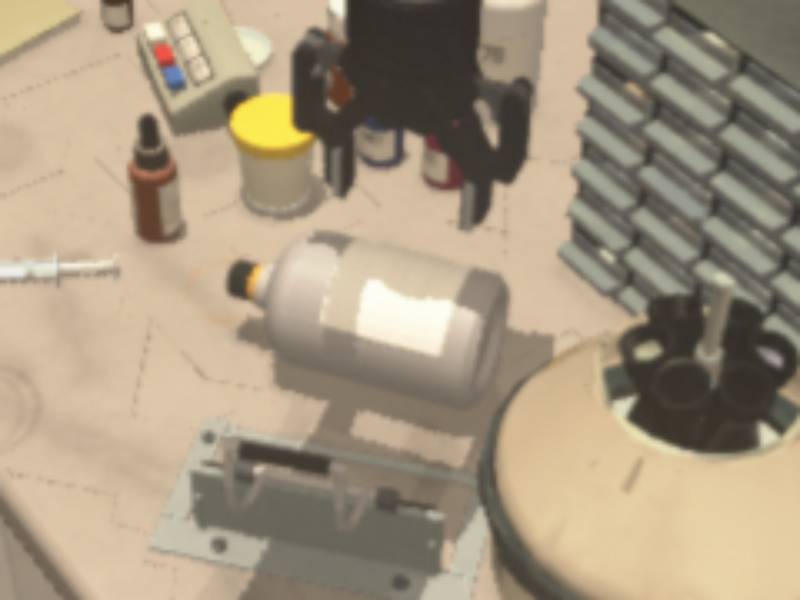

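View pics/side1.png

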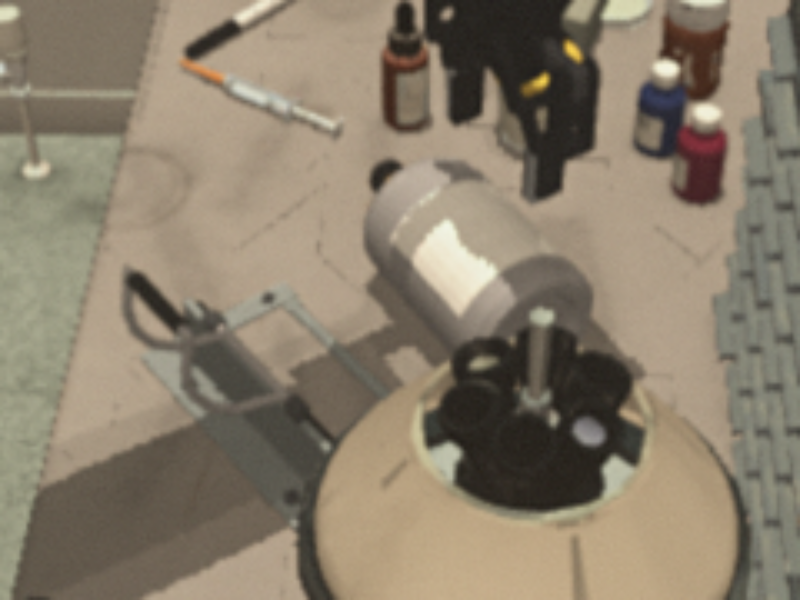

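```bash
python3 - <<'E'
from h import *
s=state();print(s["tool_pos"],s["contact_force"])
P=[]
for n in ("scene","side"):
    im,d=grab_frame(n);p,_=cloud(n,d,np.ones(d.shape,bool));P.append(p)
P=np.vstack(P);q=s["tool_rot"];R=Ro.from_quat([q[1],q[2],q[3],q[0]]).as_matrix()
L=(P-s["tool_pos"])@R
for sg in (1,-1):
    m=(L[:,1]*sg>.02)&(L[:,1]*sg<.07)&(abs(L[:,0])<.03)&(L[:,2]>-.035)&(L[:,2]<.008)
    S=L[m];print(sg,m.sum())
    for z0 in np.arange(-.035,.009,.005):
        T=S[(S[:,2]>=z0)&(S[:,2]<z0+.005)]
        if len(T):print(round(z0,3),len(T),"x",np.percentile(T[:,0],[5,95]).round(3),"y",np.percentile(T[:,1],[5,95]).round(3))
E
```

```text
[0.51765209 0.40199177 0.12445438] [ 0.46374948  0.01037916 -0.07043712]
1 193
-0.035 48 x [-0.008  0.012] y [0.037 0.05 ]
-0.03 34 x [-0.009  0.012] y [0.037 0.048]
-0.025 45 x [-0.009  0.014] y [0.037 0.049]
-0.02 41 x [-0.007  0.013] y [0.037 0.043]
-0.015 22 x [-0.009  0.011] y [0.038 0.041]
-0.01 3 x [-0.007  0.005] y [0.039 0.042]
-1 170
-0.035 48 x [-0.003  0.013] y [-0.051 -0.039]
-0.03 40 x [-0.005  0.013] y [-0.051 -0.038]
-0.025 40 x [-0.003  0.013] y [-0.05  -0.039]
-0.02 30 x [0.001 0.013] y [-0.05  -0.038]
-0.015 11 x [0.001 0.013] y [-0.044 -0.038]
-0.01 1 x [-0.009 -0.009] y [-0.04 -0.04]
```

Emit:
step_arm([
  [0, 0, 0.012, 0, 0, 0, 0.075],
  [0, 0, 0.012, 0, 0, 0, 0.075],
  [0, 0, 0.01, 0, 0, 0, 0.075],
  [0, 0, 0.005, 0, 0, 0, 0.075],
  [0, 0, 0.003, 0, 0, 0, 0.075],
  [0, 0, 0, 0, 0, 0, 0.075],
  [0, 0, 0, 0, 0, 0, 0.075],
])

```text
time: 3.3
tool_pos: [0.5178, 0.4021, 0.0826]
tool_rot: [0.0, -0.278, 0.961, 0.0]
contact_force: [-0.5, 0.3, 0.3]
gripper_width: 0.874
```

Emit:
step_arm([
  [0, 0, 0.001, 0, 0, 0, 0.075],
  [0, 0, 0.001, 0, 0, 0, 0.075],
  [0, 0, 0, 0, 0, 0, 0.075],
])

```text
time: 3.6
tool_pos: [0.5177, 0.4019, 0.0804]
tool_rot: [0.0, -0.278, 0.961, 0.0]
contact_force: [0.5, -0.2, 0.3]
gripper_width: 0.878
```

Emit:
step_arm([
  [0, 0, 0.001, 0, 0, 0, 0.075],
  [0, 0, 0.001, 0, 0, 0, 0.075],
  [0, 0, 0, 0, 0, 0, 0.075],
])

```text
time: 3.9
tool_pos: [0.5182, 0.4023, 0.0792]
tool_rot: [0.001, -0.278, 0.961, 0.0]
contact_force: [0.7, -0.6, 3.1]
gripper_width: 0.88
```

Emit:
step_arm([
  [0, 0, 0.001, 0, 0, 0, 0.075],
  [0, 0, 0.001, 0, 0, 0, 0.075],
  [0.002, 0, 0, 0, 0, 0, 0.075],
  [0.003, 0, 0, 0, 0, 0, 0.075],
  [0.004, 0, 0, 0, 0, -0.003, 0.075],
  [0.004, 0, 0, 0, 0, -0.004, 0.075],
  [0.004, 0, 0, 0, 0, -0.004, 0.075],
])

```text
time: 4.6
tool_pos: [0.5053, 0.3939, 0.0796]
tool_rot: [0.003, -0.283, 0.959, 0.001]
contact_force: [-0.6, -0.8, 9.6]
gripper_width: 0.878
```

Emit:
step_arm([
  [0.004, 0, 0, 0, 0, -0.004, 0.075],
  [0.004, 0, 0, 0, 0, -0.004, 0.075],
  [0.004, 0, 0, 0, 0, -0.004, 0.075],
  [0.004, 0, 0, 0, 0, -0.004, 0.075],
  [0.003, 0, 0, 0, 0, -0.003, 0.075],
  [0.001, 0, 0, 0, 0, 0, 0.075],
  [0, 0, 0, 0, 0, 0, 0.075],
])

```text
time: 5.3
tool_pos: [0.4887, 0.3828, 0.0796]
tool_rot: [0.003, -0.292, 0.956, 0.001]
contact_force: [0.7, -1.0, 10.0]
gripper_width: 0.878
```

```bash
cat > look.py <<'E'
from fit import *
import sys
def look(tag,save=True):
    s=state();print("t",s["time"],"tcp",s["tool_pos"].round(4),"cr",tocr(s["tool_pos"]).round(4),"F",s["contact_force"].round(1))
    for n in ("scene","side"):
        im,d=grab_frame(n)
        if save:cv2.imwrite(f"pics/{n}{tag}.png",cv2.resize(im[160:340,200:440,::-1],(800,600)))
        r=cut_out(n,"gas_cylinder")
        if not r: print("none");continue
        k=r[0];m=cv2.erode(k["mask"].astype(np.uint8),np.ones((3,3)))>0
        P,_=cloud(n,d,m);P=P[P[:,2]<.1]
        a,c,dz,med,t,rr,Q=fitcyl(P)
        if np.cos(a-A)<0:a-=np.pi;c=-c;t=-t
        g=t[(abs(rr)<.002)];t0=np.percentile(g,1);
        ctr=np.array([np.cos(a),np.sin(a)])*(t0+.062)+c*np.array([-np.sin(a),np.cos(a)])
        print(n,round(k["conf"],2),len(P),"ang-A",round((a-A+np.pi/2)%np.pi-np.pi/2,4),"ctr cr",tocr([[*ctr,0]])[0,:2].round(4),"len",round(np.ptp(np.percentile(g,[1,99])),3),"dz",round(dz,4),"med",round(med,4))
if __name__=="__main__":look(sys.argv[1])
E
python3 look.py 2
```

```text
t 5.3 tcp [0.4887 0.3828 0.0796] cr [[ 0.086  -0.0081  0.0796]] F [ 0.7 -1.  10. ]
scene 0.64 2676 ang-A -0.108 ctr cr [ 0.0886 -0.0047] len 0.125 dz 0.0006 med 0.0013
side 0.91 1970 ang-A -0.0965 ctr cr [ 0.0879 -0.0046] len 0.123 dz -0.001 med 0.0012
```

View pics/scene2.png

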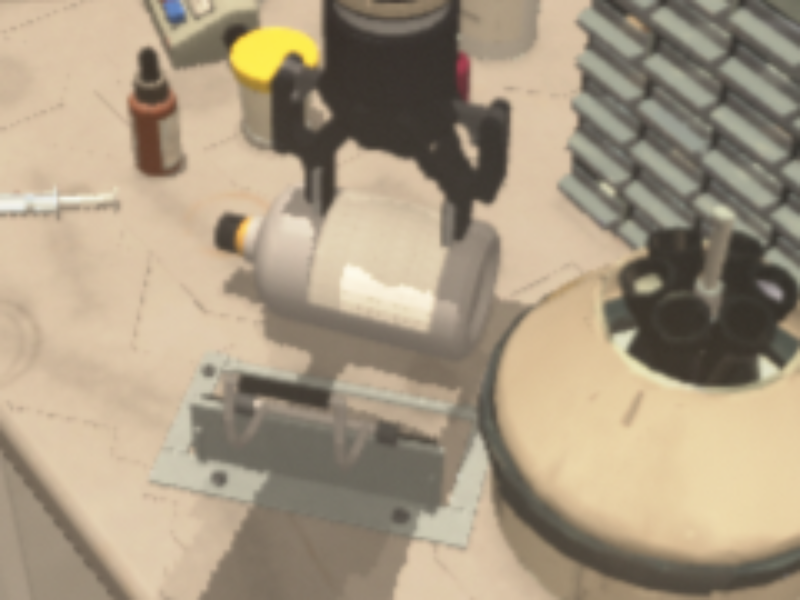

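View pics/side2.png

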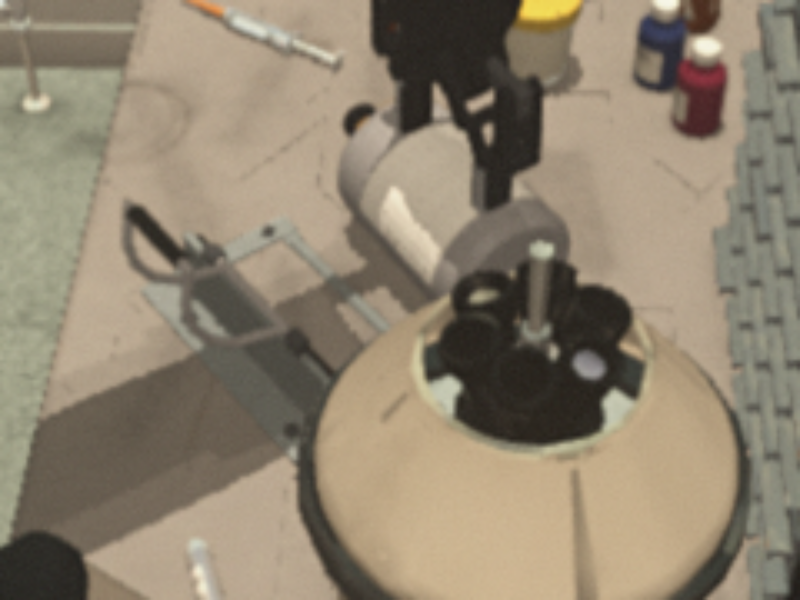

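The cylinder is rolling under the fingers and following the hand's yaw: it has moved 18 mm in x, and its angle is down from -0.13 to -0.10 rad. I'll carry on with this stroke.

Emit:
step_arm([
  [0.003, 0, 0, 0, 0, -0.004, 0.075],
  [0.004, 0, 0, 0, 0, -0.005, 0.075],
  [0.005, 0, 0, 0, 0, -0.006, 0.075],
  [0.005, 0, 0, 0, 0, -0.006, 0.075],
  [0.005, 0, 0, 0, 0, -0.006, 0.075],
  [0.005, 0, 0, 0, 0, -0.006, 0.075],
  [0.003, 0, 0, 0, 0, -0.004, 0.075],
  [0.001, 0, 0, 0, 0, -0.002, 0.075],
])

```text
time: 6.3
tool_pos: [0.4621, 0.364, 0.0778]
tool_rot: [0.001, -0.311, 0.951, -0.0]
contact_force: [1.4, -2.4, 5.1]
gripper_width: 0.878
```

Emit:
step_arm([
  [0, 0, 0, 0, 0, 0, 0.075],
  [0, 0, -0.001, 0, 0, 0, 0.075],
  [0, 0, -0.001, 0, 0, 0, 0.075],
  [0, 0, -0.001, 0, 0, 0, 0.075],
  [0, 0, -0.001, 0, 0, 0, 0.075],
  [0, 0, -0.004, 0, 0, 0, 0.075],
  [0, 0, -0.006, 0, 0, 0, 0.075],
  [0, 0, -0.006, 0, 0, 0, 0.075],
])

```text
time: 7.1
tool_pos: [0.4612, 0.3641, 0.0968]
tool_rot: [0.0, -0.311, 0.95, 0.0]
contact_force: [-0.1, 0.1, 0.2]
gripper_width: 0.874
```

```bash
python3 look.py 3
```

```text
t 7.1 tcp [0.4612 0.3641 0.0968] cr [[ 0.0529 -0.0049  0.0968]] F [-0.1  0.1  0.2]
scene 0.94 2659 ang-A -0.0846 ctr cr [ 0.0717 -0.0025] len 0.125 dz 0.0004 med 0.0013
side 0.7 2027 ang-A -0.0717 ctr cr [ 0.0712 -0.003 ] len 0.122 dz -0.0009 med 0.001
```

Emit:
step_arm([
  [-0.008, 0, 0, 0, 0, 0, 0.075],
  [-0.012, 0, 0, 0, 0, 0.003, 0.075],
  [-0.008, 0, 0, 0, 0, 0.003, 0.075],
  [-0.004, 0, 0, 0, 0, 0.004, 0.075],
  [0, 0, 0.007, 0, 0, 0, 0.075],
  [0, 0, 0.005, 0, 0, 0, 0.075],
  [0, 0, 0.003, 0, 0, 0, 0.075],
  [0, 0, 0, 0, 0, 0, 0.075],
])

```text
time: 8.1
tool_pos: [0.4862, 0.3825, 0.0802]
tool_rot: [-0.001, -0.306, 0.952, -0.0]
contact_force: [-0.2, 0.2, 0.0]
gripper_width: 0.879
```

Emit:
step_arm([
  [0, 0, 0.0015, 0, 0, 0, 0.075],
  [0, 0, 0.0015, 0, 0, 0, 0.075],
  [0, 0, 0.001, 0, 0, 0, 0.075],
  [0, 0, 0.001, 0, 0, 0, 0.075],
  [0, 0, 0, 0, 0, 0, 0.075],
])

```text
time: 8.6
tool_pos: [0.4888, 0.3842, 0.0792]
tool_rot: [0.003, -0.306, 0.952, 0.001]
contact_force: [1.3, 1.0, 7.8]
gripper_width: 0.875
```

Emit:
step_arm([
  [0.001, 0, 0.0005, 0, 0, 0, 0.075],
  [0.002, 0, 0.0005, 0, 0, -0.003, 0.075],
  [0.003, 0, 0, 0, 0, -0.005, 0.075],
  [0.004, 0, 0, 0, 0, -0.006, 0.075],
  [0.005, 0, 0, 0, 0, -0.007, 0.075],
  [0.005, 0, 0, 0, 0, -0.007, 0.075],
  [0.005, 0, 0, 0, 0, -0.007, 0.075],
  [0.004, 0, 0, 0, 0, -0.006, 0.075],
])

```text
time: 9.4
tool_pos: [0.4663, 0.3674, 0.0796]
tool_rot: [0.004, -0.325, 0.946, 0.001]
contact_force: [-0.4, -0.8, 10.8]
gripper_width: 0.881
```

```bash
python3 look.py 4
```

```text
t 9.4 tcp [0.4663 0.3674 0.0796] cr [[ 0.0589 -0.0057  0.0796]] F [-0.4 -0.8 10.8]
scene 0.75 2816 ang-A -0.0487 ctr cr [ 0.0584 -0.0017] len 0.125 dz 0.0003 med 0.0013
side 0.84 1977 ang-A -0.0339 ctr cr [ 0.0578 -0.0032] len 0.122 dz -0.0009 med 0.001
```

Emit:
step_arm([
  [0.003, 0, 0, 0, 0, -0.005, 0.075],
  [0.004, 0, 0, 0, 0, -0.007, 0.075],
  [0.004, 0, 0, 0, 0, -0.007, 0.075],
  [0.004, 0, 0, 0, 0, -0.007, 0.075],
  [0.002, 0, 0, 0, 0, -0.004, 0.075],
  [0.001, 0, 0, 0, 0, 0, 0.075],
  [0, 0, 0, 0, 0, 0, 0.075],
  [0, 0, -0.001, 0, 0, 0, 0.075],
])

```text
time: 10.4
tool_pos: [0.4518, 0.3555, 0.0795]
tool_rot: [0.003, -0.339, 0.941, 0.001]
contact_force: [1.3, 0.2, 6.0]
gripper_width: 0.879
```

Emit:
step_arm([
  [0, 0, -0.001, 0, 0, 0, 0.075],
  [0, 0, -0.001, 0, 0, 0, 0.075],
  [0, 0, -0.001, 0, 0, 0, 0.075],
  [0, 0, -0.001, 0, 0, 0, 0.075],
  [0, 0, -0.003, 0, 0, 0, 0.075],
  [0, 0, -0.006, 0, 0, 0, 0.075],
  [0, 0, -0.006, 0, 0, 0, 0.075],
])

```text
time: 11.1
tool_pos: [0.4493, 0.3543, 0.0953]
tool_rot: [-0.0, -0.34, 0.941, -0.0]
contact_force: [-0.3, -0.3, -0.3]
gripper_width: 0.88
```

```bash
python3 look.py 5
```

```text
t 11.1 tcp [0.4493 0.3543 0.0953] cr [[ 0.0375 -0.0049  0.0953]] F [-0.3 -0.3 -0.3]
scene 0.81 2841 ang-A -0.0226 ctr cr [ 0.0476 -0.0017] len 0.125 dz 0.0003 med 0.0013
side 0.9 2132 ang-A -0.0107 ctr cr [ 0.0471 -0.0028] len 0.122 dz -0.0009 med 0.001
```

View pics/scene5.png

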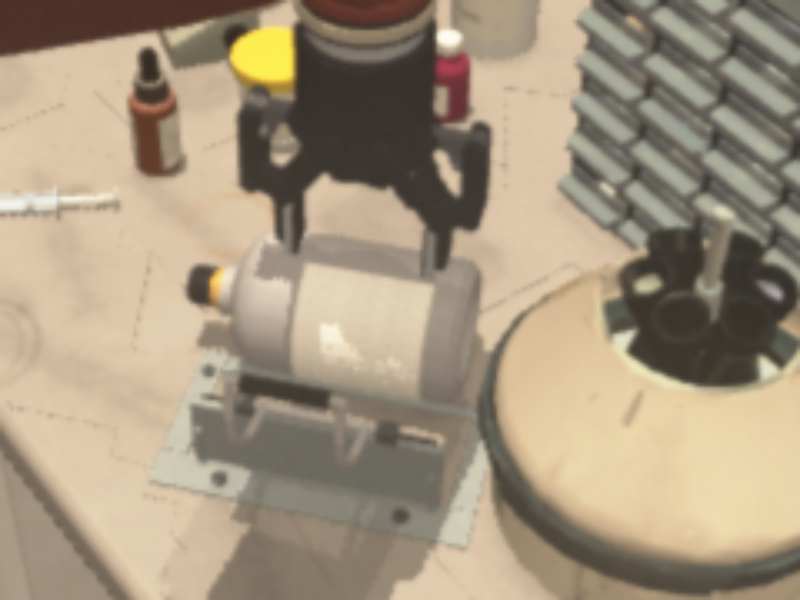

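Emit:
step_arm([
  [-0.008, 0, 0, 0, 0, 0, 0.075],
  [-0.012, 0, 0, 0, 0, 0, 0.075],
  [-0.008, 0, 0, 0, 0, 0, 0.075],
  [-0.002, 0, 0, 0, 0, 0, 0.075],
  [0, 0, 0.007, 0, 0, 0, 0.075],
  [0, 0, 0.006, 0, 0, 0, 0.075],
  [0, 0, 0.002, 0, 0, 0, 0.075],
  [0, 0, 0, 0, 0, 0, 0.075],
])

```text
time: 12.1
tool_pos: [0.4721, 0.3731, 0.0793]
tool_rot: [-0.001, -0.34, 0.941, -0.0]
contact_force: [0.9, -0.4, 0.7]
gripper_width: 0.88
```

Emit:
step_arm([
  [0, 0, 0.0015, 0, 0, 0, 0.075],
  [0, 0, 0.001, 0, 0, 0, 0.075],
  [0.001, 0, 0.001, 0, 0, 0, 0.075],
  [0.001, 0, 0.001, 0, 0, 0, 0.075],
  [0.001, 0, 0.001, 0, 0, 0, 0.075],
])

```text
time: 12.6
tool_pos: [0.4725, 0.3732, 0.078]
tool_rot: [0.003, -0.34, 0.941, 0.001]
contact_force: [0.3, 1.1, 10.9]
gripper_width: 0.878
```

Emit:
step_arm([
  [0.003, 0, 0.0007, 0, 0, 0, 0.075],
  [0.004, 0, 0, 0, 0, 0, 0.075],
  [0.004, 0, -0.0004, 0, 0, 0, 0.075],
  [0.004, 0, -0.0009, 0, 0, 0, 0.075],
  [0.004, 0, -0.0009, 0, 0, 0, 0.075],
  [0.004, 0, -0.0006, 0, 0, 0, 0.075],
])

```text
time: 13.2
tool_pos: [0.4564, 0.3597, 0.0821]
tool_rot: [0.005, -0.339, 0.941, 0.002]
contact_force: [0.9, 3.0, 12.7]
gripper_width: 0.882
```

Emit:
step_arm([
  [0.004, 0, -0.0005, 0, 0, 0, 0.075],
  [0.004, 0, -0.0005, 0, 0, 0, 0.075],
  [0.004, 0, -0.0004, 0, 0, 0, 0.075],
  [0.004, 0, -0.0003, 0, 0, 0, 0.075],
  [0.004, 0, -0.0002, 0, 0, 0, 0.075],
  [0.004, 0, -0.0001, 0, 0, 0, 0.075],
])

```text
time: 13.8
tool_pos: [0.4374, 0.344, 0.0839]
tool_rot: [0.005, -0.34, 0.941, 0.002]
contact_force: [-1.0, 1.8, 13.6]
gripper_width: 0.878
```

```bash
python3 look.py 6
```

```text
t 13.8 tcp [0.4374 0.344  0.0839] cr [[ 0.0217 -0.0051  0.0839]] F [-1.   1.8 13.6]
scene 0.95 2710 ang-A -0.0231 ctr cr [ 0.0251 -0.0019] len 0.126 dz 0.0045 med 0.0013
none
```

Emit:
step_arm([
  [0.004, 0, 0, 0, 0, 0, 0.075],
  [0.004, 0, 0, 0, 0, 0, 0.075],
  [0.004, 0, 0.0002, 0, 0, 0, 0.075],
  [0.004, 0, 0.0003, 0, 0, 0, 0.075],
  [0.004, 0, 0.0004, 0, 0, 0, 0.075],
  [0.004, 0, 0.0006, 0, 0, 0, 0.075],
  [0.004, 0, 0.0008, 0, 0, 0, 0.075],
])

```text
time: 14.7
tool_pos: [0.414, 0.3246, 0.0799]
tool_rot: [0.002, -0.34, 0.941, 0.0]
contact_force: [-4.2, -2.1, 11.8]
gripper_width: 0.879
```

```bash
python3 look.py 7
```

```text
t 14.7 tcp [0.414  0.3246 0.0799] cr [[-0.0087 -0.0051  0.0799]] F [-4.2 -2.1 11.8]
scene 0.61 2122 ang-A -0.0293 ctr cr [ 0.0101 -0.0031] len 0.127 dz 0.0024 med 0.0013
side 0.58 1646 ang-A 0.0025 ctr cr [ 0.0082 -0.0041] len 0.121 dz 0.0001 med 0.0011
```

Emit:
step_arm([
  [0.003, 0, 0.0008, 0, 0, 0, 0.075],
  [0.003, 0, 0.0008, 0, 0, 0, 0.075],
  [0.003, 0, 0.0006, 0, 0, 0, 0.075],
  [0.003, 0, 0.0004, 0, 0, 0, 0.075],
  [0.002, 0, 0, 0, 0, 0, 0.075],
  [0.001, 0, 0, 0, 0, 0, 0.075],
  [0, 0, 0, 0, 0, 0, 0.075],
])

```text
time: 15.6
tool_pos: [0.4021, 0.3146, 0.0753]
tool_rot: [0.001, -0.34, 0.941, 0.0]
contact_force: [-0.4, 0.9, 6.0]
gripper_width: 0.878
```

```bash
python3 look.py 8
```

```text
t 15.6 tcp [0.4021 0.3146 0.0753] cr [[-0.0243 -0.0052  0.0753]] F [-0.4  0.9  6. ]
scene 0.95 1739 ang-A -0.0698 ctr cr [ 0.0031 -0.0036] len 0.129 dz 0.0004 med 0.0019
side 0.73 1380 ang-A 0.0043 ctr cr [ 0.0006 -0.0037] len 0.12 dz -0.002 med 0.0012
```

Seated, going by both fits. I lift off and look.

Emit:
step_arm([
  [0, 0, -0.001, 0, 0, 0, 0.075],
  [0, 0, -0.001, 0, 0, 0, 0.075],
  [0, 0, -0.002, 0, 0, 0, 0.075],
  [0, 0, -0.004, 0, 0, 0, 0.075],
  [0, 0, -0.02, 0, 0, 0, 0.075],
  [0, 0, -0.04, 0, 0, 0, 0.075],
  [0, 0, -0.04, 0, 0, 0, 0.075],
  [0, 0, -0.02, 0, 0, 0, 0.075],
])

```text
time: 16.6
tool_pos: [0.4025, 0.3149, 0.2064]
tool_rot: [0.003, -0.34, 0.941, 0.0]
contact_force: [0.2, 1.1, -0.1]
gripper_width: 0.881
```

```bash
python3 look.py 9; python3 - <<'E'
from h import *
R=None
E
```

```text
t 16.6 tcp [0.4025 0.3149 0.2064] cr [[-0.0237 -0.0053  0.2064]] F [ 0.2  1.1 -0.1]
scene 0.77 2352 ang-A -0.0545 ctr cr [ 0.0029 -0.0036] len 0.129 dz 0.0004 med 0.0014
side 0.97 2293 ang-A -0.0009 ctr cr [ 0.0013 -0.0029] len 0.122 dz -0.0012 med 0.001
```

View pics/scene9.png

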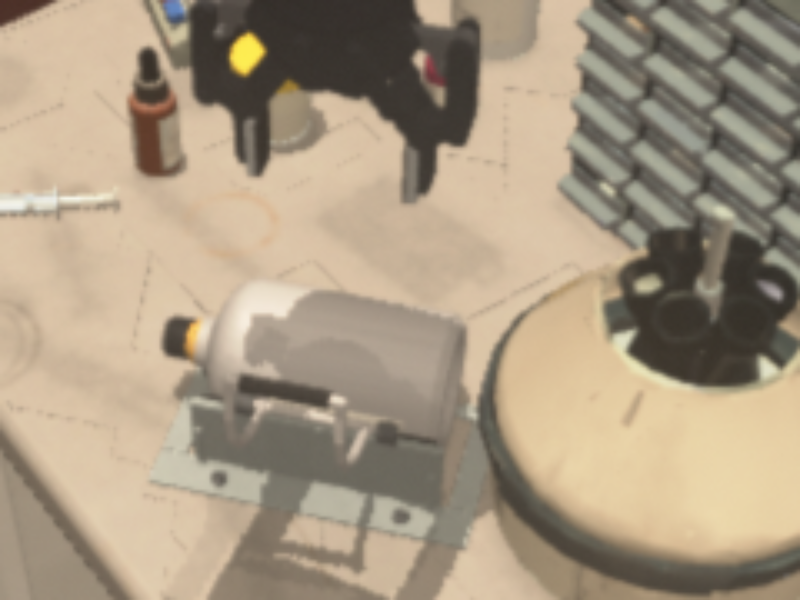

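View pics/side9.png

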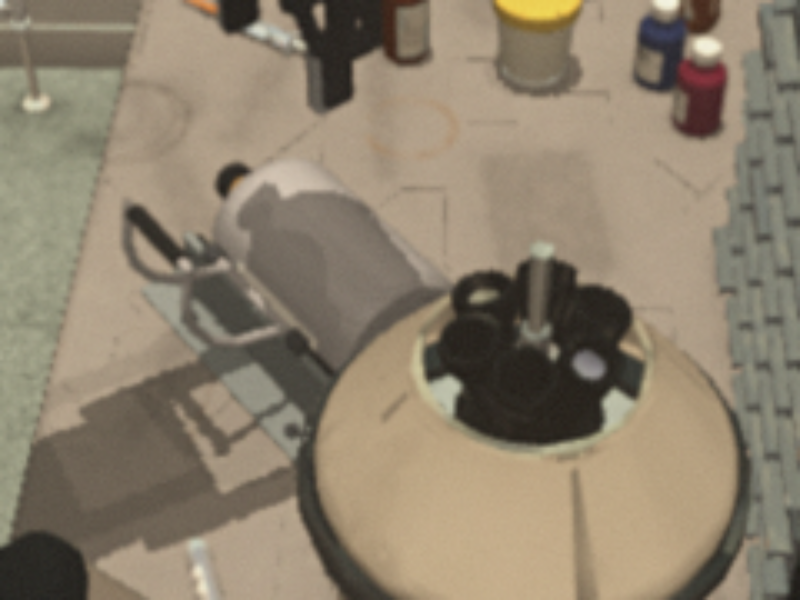

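```bash
python3 - <<'E'
from h import *
b=A-np.pi/2
p,R=plan([(tow([[-.107,0,.205]])[0],b,12)],.04)
# arc
way=[]
off=.017
for s in np.linspace(-.6,1.0,17)[1:]:
    way.append((tow([[-.0525+.097*np.sin(s),0,max(.058+.097*np.cos(s)-off,.095)]])[0],b,1))
plan(way,.04,tow([[-.107,0,.121]])[0],Rt(b))
E
```

```text
[ [0.0068, 0.0004, -0.0003, 0.0, 0.0, 0.131, 0.04],
[0.0068, -0.0005, -0.0003, 0.0, 0.0, 0.131, 0.04],
[0.0067, -0.0014, -0.0003, 0.0, 0.0, 0.131, 0.04],
[0.0064, -0.0022, -0.0003, 0.0, 0.0, 0.131, 0.04],
[0.0061, -0.003, -0.0003, 0.0, 0.0, 0.131, 0.04],
[0.0057, -0.0038, -0.0002, 0.0, 0.0, 0.131, 0.04],
[0.0051, -0.0045, -0.0003, 0.0, 0.0, 0.131, 0.04],
[0.0045, -0.0051, -0.0002, 0.0, 0.0, 0.131, 0.04] ]
[ [0.0037, -0.0057, -0.0003, 0.0, 0.0, 0.131, 0.04],
[0.003, -0.0061, -0.0002, 0.0, 0.0, 0.131, 0.04],
[0.0022, -0.0065, -0.0003, 0.0, 0.0, 0.13, 0.04],
[0.0012, -0.0067, -0.0002, 0.0, 0.0, 0.131, 0.04] ]
end [0.3351 0.2657 0.205 ]
[ [0.0, 0.008, -0.0051, 0.0, 0.0, 0.0, 0.04],
[0.0, 0.0087, -0.0042, 0.0, 0.0, 0.0, 0.04],
[0.0, 0.0091, -0.0034, 0.0, 0.0, 0.0, 0.04],
[0.0, 0.0094, -0.0024, 0.0, 0.0, 0.0, 0.04],
[0.0, 0.0096, -0.0014, 0.0, 0.0, 0.0, 0.04],
[0.0, 0.0097, -0.0005, 0.0, 0.0, 0.0, 0.04],
[0.0, 0.0097, 0.0005, 0.0, 0.0, 0.0, 0.04],
[0.0, 0.0096, 0.0014, 0.0, 0.0, 0.0, 0.04] ]
[ [0.0, 0.0094, 0.0024, 0.0, 0.0, 0.0, 0.04],
[0.0, 0.0091, 0.0034, 0.0, 0.0, 0.0, 0.04],
[0.0, 0.0087, 0.0042, 0.0, 0.0, 0.0, 0.04],
[0.0, 0.0083, 0.005, 0.0, 0.0, 0.0, 0.04],
[0.0, 0.0077, 0.0059, 0.0, 0.0, 0.0, 0.04],
[0.0, 0.0071, 0.0066, 0.0, 0.0, 0.0, 0.04],
[0.0, 0.0064, 0.0073, 0.0, 0.0, 0.0, 0.04],
[0.0, 0.0056, 0.0063, 0.0, 0.0, 0.0, 0.04] ]
end [0.4398 0.3527 0.095 ]
```

Emit:
step_arm([
  [0.0068, 0.0004, 0, 0, 0, 0.131, 0.04],
  [0.0068, -0.0005, 0, 0, 0, 0.131, 0.04],
  [0.0067, -0.0014, 0, 0, 0, 0.131, 0.04],
  [0.0064, -0.0022, 0, 0, 0, 0.131, 0.04],
  [0.0061, -0.003, 0, 0, 0, 0.131, 0.04],
  [0.0057, -0.0038, 0, 0, 0, 0.131, 0.04],
  [0.0051, -0.0045, 0, 0, 0, 0.131, 0.04],
  [0.0045, -0.0051, 0, 0, 0, 0.131, 0.04],
])

```text
time: 17.6
tool_pos: [0.3558, 0.2811, 0.1992]
tool_rot: [-0.002, 0.179, 0.984, -0.002]
contact_force: [0.4, 0.2, 0.8]
gripper_width: 0.468
```

Emit:
step_arm([
  [0.0037, -0.0057, 0, 0, 0, 0.131, 0.04],
  [0.003, -0.0061, 0, 0, 0, 0.131, 0.04],
  [0.0022, -0.0065, 0, 0, 0, 0.13, 0.04],
  [0.0012, -0.0067, 0, 0, 0, 0.131, 0.04],
  [0, 0, 0, 0, 0, 0, 0.04],
  [0, 0, 0, 0, 0, 0, 0.04],
])

```text
time: 18.2
tool_pos: [0.3347, 0.2655, 0.2004]
tool_rot: [-0.001, 0.424, 0.906, -0.001]
contact_force: [0.1, -0.1, 0.7]
gripper_width: 0.469
```

```bash
python3 - <<'E'
from h import *
s=state();q=s["tool_rot"];R=Ro.from_quat([q[1],q[2],q[3],q[0]]).as_matrix()
print(tocr(s["tool_pos"]),s["tool_pos"],np.arctan2(R[1,1],R[0,1])-(A-np.pi/2),s["gripper_width"])
P=[]
for n in ("scene","side"):
    im,d=grab_frame(n);p,_=cloud(n,d,np.ones(d.shape,bool));p=p[p[:,2]<.4];P.append(p)
    cv2.imwrite(f"pics/{n}10.png",cv2.resize(im[130:340,160:440,::-1],(800,600)))
    C=tocr(p); m=(C[:,2]>.125)&(C[:,2]<.155)&(abs(C[:,0]+.107)<.03)&(abs(C[:,1])<.045);print(n,m.sum(),np.percentile(C[m],[5,50,95],axis=0).round(4).tolist())
L=(np.vstack(P)-s["tool_pos"])@R
for sg in (1,-1):
    S=L[(L[:,1]*sg>.005)&(L[:,1]*sg<.06)&(abs(L[:,0])<.03)&(L[:,2]>-.03)&(L[:,2]<.02)]
    for z0 in np.arange(-.03,.02,.005):
        T=S[(S[:,2]>=z0)&(S[:,2]<z0+.005)]
        if len(T):print(sg,round(z0,3),len(T),"x",np.percentile(T[:,0],[5,95]).round(3),"y",np.percentile(T[:,1],[5,95]).round(3))
E
```

```text
[[-1.07494519e-01  8.87350719e-05  2.00362729e-01]] [0.33465821 0.26547875 0.20036273] 0.0024286217789892817 0.46937249179980034
scene 235 [[-0.1109, -0.0301, 0.1276], [-0.108, -0.0003, 0.1414], [-0.1034, 0.0307, 0.1448]]
side 184 [[-0.1101, -0.0314, 0.1286], [-0.1074, -0.0053, 0.1409], [-0.1018, 0.0296, 0.1436]]
1 -0.03 41 x [-0.011  0.006] y [0.018 0.031]
1 -0.025 43 x [-0.011  0.008] y [0.018 0.029]
1 -0.02 38 x [-0.011  0.008] y [0.018 0.031]
1 -0.015 51 x [-0.011  0.01 ] y [0.018 0.028]
1 -0.01 41 x [-0.011  0.007] y [0.018 0.029]
1 -0.005 22 x [-0.008  0.008] y [0.018 0.021]
-1 -0.03 58 x [-0.011  0.006] y [-0.036 -0.023]
-1 -0.025 67 x [-0.011  0.006] y [-0.035 -0.023]
-1 -0.02 52 x [-0.011  0.006] y [-0.035 -0.023]
-1 -0.015 47 x [-0.011  0.006] y [-0.035 -0.024]
-1 -0.01 34 x [-0.011  0.007] y [-0.033 -0.022]
-1 -0.005 15 x [-0.01   0.008] y [-0.029 -0.023]
```

View pics/side10.png

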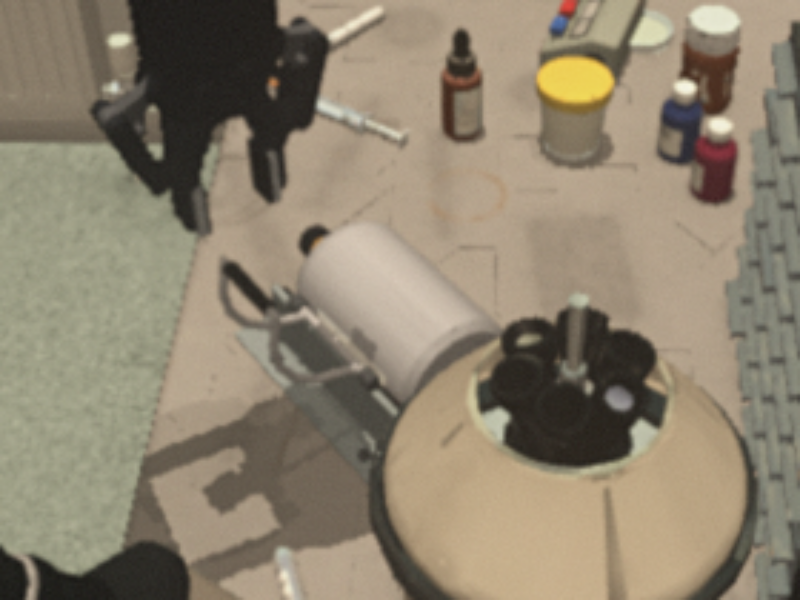

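View pics/scene10.png

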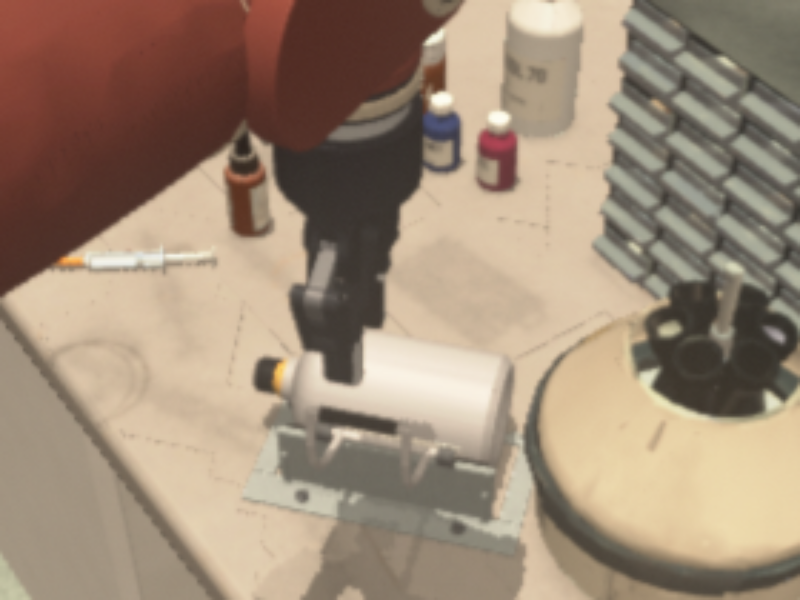

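Emit:
step_arm([
  [0, 0, 0.02, 0, 0, 0, 0.04],
  [0, 0, 0.02, 0, 0, 0, 0.04],
  [0, 0, 0.015, 0, 0, 0, 0.04],
  [0, 0, 0.01, 0, 0, 0, 0.04],
  [0, 0, 0.01, 0, 0, 0, 0.04],
  [0, 0, 0.004, 0, 0, 0, 0.04],
  [0, 0, 0, 0, 0, 0, 0.04],
])

```text
time: 19.0
tool_pos: [0.3351, 0.2657, 0.1226]
tool_rot: [-0.0, 0.425, 0.905, -0.0]
contact_force: [-0.3, 0.1, 0.5]
gripper_width: 0.468
```

Emit:
step_arm([
  [0, 0.005, -0.002, 0, 0, 0, 0.04],
  [0, 0.007, -0.004, 0, 0, 0, 0.04],
  [0, 0.008, -0.004, 0, 0, 0, 0.04],
  [0, 0.008, -0.004, 0, 0, 0, 0.04],
  [0, 0.008, -0.002, 0, 0, 0, 0.04],
  [0, 0.008, -0.001, 0, 0, 0, 0.04],
  [0, 0.008, 0, 0, 0, 0, 0.04],
])

```text
time: 19.7
tool_pos: [0.376, 0.2996, 0.1402]
tool_rot: [0.0, 0.425, 0.905, 0.0]
contact_force: [-0.1, -0.8, 1.0]
gripper_width: 0.468
```

```bash
python3 - <<'E'
from h import *
print(tocr(state()["tool_pos"]))
for n in ("side",):
    im,d=grab_frame(n)
    cv2.imwrite(f"pics/{n}11.png",cv2.resize(im[130:340,160:440,::-1],(800,600)))
E
```

```text
[[-5.39353156e-02 -6.70382468e-05  1.40153599e-01]]
```

View pics/side11.png

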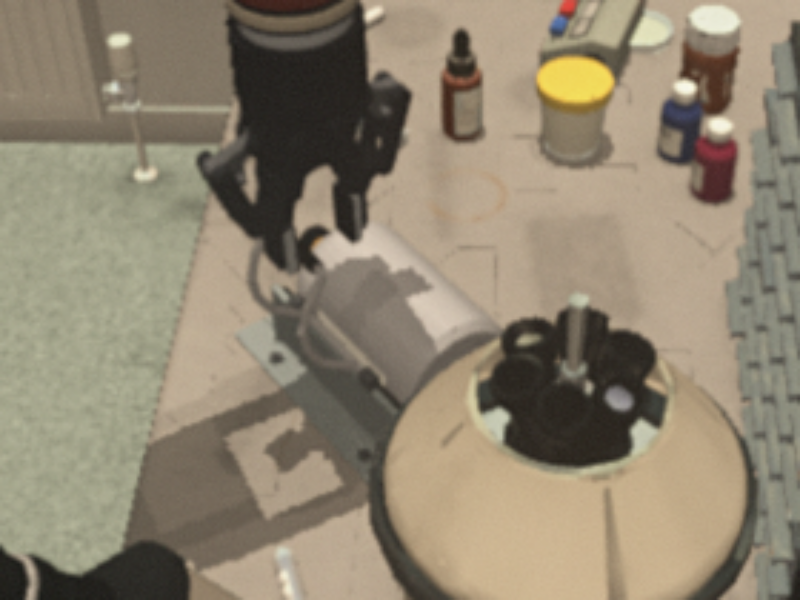

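Emit:
step_arm([
  [0, 0.007, 0, 0, 0, 0, 0.04],
  [0, 0.007, 0.001, 0, 0, 0, 0.04],
  [0, 0.007, 0.002, 0, 0, 0, 0.04],
  [0, 0.007, 0.003, 0, 0, 0, 0.04],
  [0, 0.007, 0.004, 0, 0, 0, 0.04],
  [0, 0.005, 0.006, 0, 0, 0, 0.04],
  [0, 0.005, 0.007, 0, 0, 0, 0.04],
  [0, 0.004, 0.007, 0, 0, 0, 0.04],
])

```text
time: 20.55
tool_pos: [0.4131, 0.3305, 0.1091]
tool_rot: [-0.0, 0.425, 0.905, -0.0]
contact_force: [-0.2, -0.0, -0.8]
gripper_width: 0.468
```

```bash
python3 - <<'E'
from h import *
print(tocr(state()["tool_pos"]))
for n in ("side",):
    im,d=grab_frame(n)
    cv2.imwrite(f"pics/{n}12.png",cv2.resize(im[130:340,160:440,::-1],(800,600)))
E
```

```text
[[-5.59128998e-03 -5.57579885e-05  1.09129219e-01]]
```

View pics/side12.png

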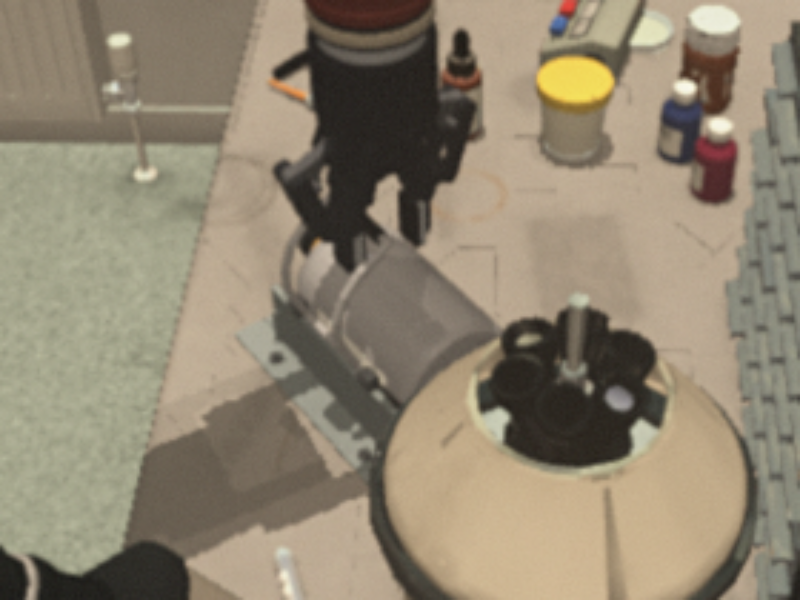

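Emit:
step_arm([
  [0, 0.004, 0.003, 0, 0, 0, 0.04],
  [0, 0.004, 0.003, 0, 0, 0, 0.04],
  [0, 0.004, 0.001, 0, 0, 0, 0.04],
  [0, 0.004, 0, 0, 0, 0, 0.04],
  [0, 0.003, 0, 0, 0, 0, 0.04],
  [0, 0.002, 0, 0, 0, 0, 0.04],
  [0, 0, 0, 0, 0, 0, 0.04],
])

```text
time: 21.3
tool_pos: [0.4281, 0.3429, 0.1014]
tool_rot: [-0.001, 0.425, 0.905, -0.002]
contact_force: [-2.2, -2.7, -7.4]
gripper_width: 0.468
```

```bash
python3 - <<'E'
from h import *
print(tocr(state()["tool_pos"]))
for n in ("side",):
    im,d=grab_frame(n)
    cv2.imwrite(f"pics/{n}13.png",cv2.resize(im[130:340,160:440,::-1],(800,600)))
E
```

```text
[[ 1.38690853e-02 -4.89377356e-05  1.01408440e-01]]
```

View pics/side13.png

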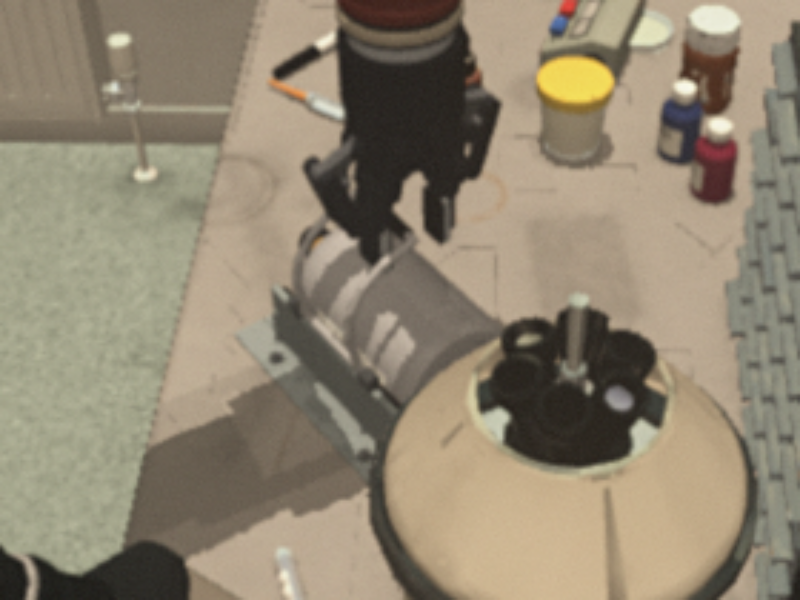

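```bash
python3 - <<'E'
from h import *
o=[]
for n,(x0,y0,x1,y1) in {"side":(240,170,360,290),"scene":(230,190,370,330)}.items():
    im,d=grab_frame(n)
    o.append(cv2.resize(im[y0:y1,x0:x1,::-1],(400,400),interpolation=cv2.INTER_CUBIC))
    C=tocr(cloud(n,d,np.ones(d.shape,bool))[0])
    m=(C[:,2]>.1)&(C[:,2]<.17)&(C[:,0]>-.06)&(C[:,0]<.06)&(abs(C[:,1])<.045)&(abs(C[:,1])>.014)
    S=C[m]
    for y0 in (-.04,-.03,-.02,.014,.02,.03):
        T=S[(S[:,1]>y0)&(S[:,1]<y0+.01)]
        if len(T): print(n,y0,len(T),np.percentile(T[:,0],[5,50,95]).round(3),np.percentile(T[:,2],[5,50,95]).round(3))
cv2.imwrite("pics/z13.png",np.hstack(o)); print(state()["contact_force"],tocr(state()["tool_pos"]))
E
```

```text
side -0.04 84 [-0.056 -0.035 -0.008] [0.104 0.132 0.144]
side -0.03 72 [-0.056 -0.02  -0.002] [0.106 0.14  0.148]
side -0.02 29 [-0.014 -0.006  0.038] [0.144 0.15  0.17 ]
side 0.014 2 [-0.04  -0.028 -0.016] [0.162 0.165 0.168]
side 0.02 52 [-0.056 -0.047 -0.021] [0.102 0.121 0.138]
side 0.03 33 [-0.056 -0.042 -0.009] [0.104 0.127 0.143]
scene -0.04 57 [-0.057 -0.037 -0.007] [0.104 0.132 0.145]
scene -0.03 90 [-0.056 -0.033 -0.005] [0.109 0.137 0.148]
scene -0.02 20 [-0.01  -0.007  0.03 ] [0.144 0.148 0.169]
scene 0.02 57 [-0.056 -0.038 -0.005] [0.107 0.131 0.145]
scene 0.03 71 [-0.057 -0.036 -0.006] [0.106 0.132 0.144]
[-2.73195469 -4.26275849 -7.82792254] [[ 1.37683500e-02 -8.59225903e-06  1.01573529e-01]]
```

View pics/z13.png

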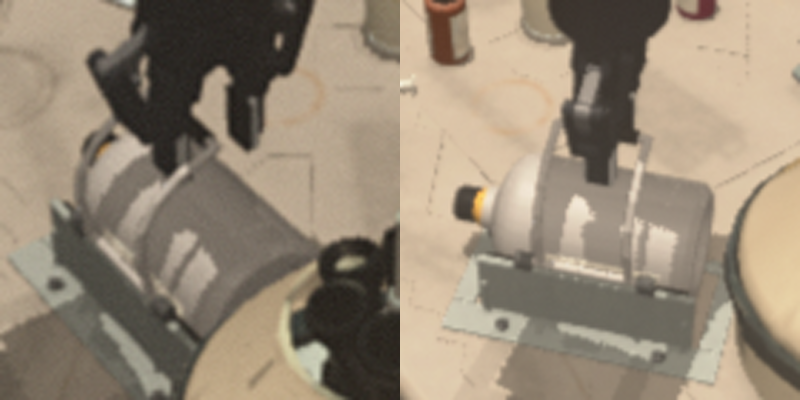

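Emit:
step_arm([
  [0, -0.002, 0, 0, 0, 0, 0.04],
  [0, -0.003, -0.002, 0, 0, 0, 0.04],
  [0, -0.001, -0.006, 0, 0, 0, 0.04],
  [0, 0, -0.01, 0, 0, 0, 0.04],
  [0, 0, -0.008, 0, 0, 0, 0.04],
  [0, 0, 0, 0, 0, 0, 0.04],
])

```text
time: 22.05
tool_pos: [0.4278, 0.3421, 0.1343]
tool_rot: [0.003, 0.425, 0.905, 0.004]
contact_force: [-0.4, -0.2, 0.7]
gripper_width: 0.465
```

```bash
cat > kp.py <<'E'
from h import *
import sys
print(state()["contact_force"].round(1),tocr(state()["tool_pos"]).round(4))
o=[]
for n,(x0,y0,x1,y1) in {"side":(240,170,360,290),"scene":(230,190,370,330)}.items():
    im,d=grab_frame(n)
    o.append(cv2.resize(im[y0:y1,x0:x1,::-1],(400,400),interpolation=cv2.INTER_CUBIC))
    C=tocr(cloud(n,d,np.ones(d.shape,bool))[0])
    m=(C[:,2]>.092)&(C[:,2]<.17)&(C[:,0]>-.05)&(C[:,0]<.08)&(abs(C[:,1])<.042)&(abs(C[:,1])>.02)
    S=C[m]; 
    if len(S): print(n,len(S),"leg angle psi-ish",np.median(np.arctan2(S[:,0]+.0525,S[:,2]-.058)[S[:,2]>.12]).round(2) if (S[:,2]>.12).any() else None,"far pts",np.percentile(S[:,0],98).round(3),S[S[:,0]>np.percentile(S[:,0],90),2].mean().round(3))
cv2.imwrite(f"pics/z{sys.argv[1]}.png",np.hstack(o))
E
python3 kp.py 14
```

```text
[-0.4 -0.2  0.7] [[ 0.0131 -0.0005  0.1343]]
side 249 leg angle psi-ish 0.42 far pts 0.008 0.137
scene 280 leg angle psi-ish 0.53 far pts 0.015 0.132
```

View pics/z14.png

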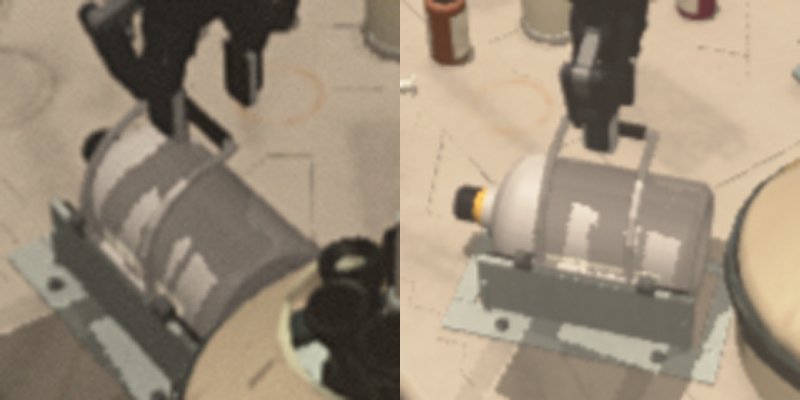

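Emit:
step_arm([
  [0, 0, 0, 0, 0, 0, 0.04],
  [0, 0, 0, 0, 0, 0, 0.04],
])

```text
time: 22.35
tool_pos: [0.4249, 0.3402, 0.1295]
tool_rot: [0.0, 0.425, 0.905, 0.001]
contact_force: [-0.8, 0.2, -0.9]
gripper_width: 0.474
```

```bash
python3 kp.py 15
```

```text
[-0.8  0.2 -0.9] [[ 9.700e-03 -1.000e-04  1.295e-01]]
side 59 leg angle psi-ish None far pts 0.018 0.093
scene 80 leg angle psi-ish None far pts 0.019 0.093
```

View pics/z15.png

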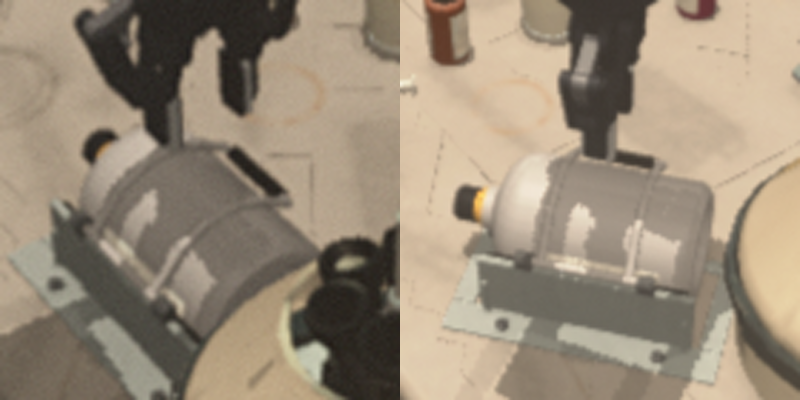

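The keeper has dropped onto the cylinder. I withdraw upward and check.

Emit:
step_arm([
  [0, 0, -0.01, 0, 0, 0, 0.04],
  [0, 0, -0.03, 0, 0, 0, 0.04],
  [0, 0, -0.03, 0, 0, 0, 0.04],
  [0, 0, -0.03, 0, 0, 0, 0.04],
  [0, 0, -0.02, 0, 0, 0, 0.04],
  [0, 0, 0, 0, 0, 0, 0.04],
  [0, 0, 0, 0, 0, 0, 0.04],
])

```text
time: 23.15
tool_pos: [0.4245, 0.3399, 0.2491]
tool_rot: [0.0, 0.425, 0.905, 0.0]
contact_force: [-0.5, 0.5, -0.4]
gripper_width: 0.466
```

```bash
python3 look.py 16; python3 - <<'E'
from h import *
for n in ("scene","side"):
    im,d=grab_frame(n)
    cv2.imwrite(f"pics/{n}17.png",im[:,:,::-1])
    for q in ("keeper_bar","sample_cup","dropper_flask","blood_tube"):
        r=cut_out(n,q)
        if r:
            P,_=cloud(n,d,r[0]["mask"]);C=P if q!="keeper_bar" else tocr(P)
            print(n,q,round(r[0]["conf"],2),np.percentile(C,[2,50,98],axis=0).round(3).tolist())
    C=tocr(cloud(n,d,np.ones(d.shape,bool))[0]); S=C[(abs(C[:,1])<.022)&(C[:,0]>.036)&(C[:,0]<.06)&(C[:,2]>.062)&(C[:,2]<.1)]
    print("bar pts",len(S),np.percentile(S,[5,50,95],axis=0).round(4).tolist() if len(S) else "")
E
python3 kp.py 17
```

```text
t 23.15 tcp [0.4245 0.3399 0.2491] cr [[ 9.200e-03 -1.000e-04  2.491e-01]] F [-0.5  0.5 -0.4]
scene 0.61 2100 ang-A -0.0408 ctr cr [ 0.0024 -0.0026] len 0.127 dz 0.0001 med 0.0014
side 0.82 1940 ang-A -0.0014 ctr cr [ 0.0016 -0.0034] len 0.124 dz -0.0012 med 0.001
scene keeper_bar 0.61 [[-0.054, -0.032, 0.001], [-0.021, -0.003, 0.075], [0.11, 0.036, 0.095]]
scene sample_cup 0.93 [[0.513, 0.558, 0.002], [0.53, 0.575, 0.052], [0.555, 0.635, 0.069]]
scene dropper_flask 0.79 [[0.435, 0.585, 0.005], [0.446, 0.593, 0.051], [0.461, 0.609, 0.097]]
scene blood_tube 0.95 [[0.354, 0.085, 0.006], [0.37, 0.12, 0.014], [0.387, 0.164, 0.018]]
bar pts 105 [[0.04, -0.0197, 0.0706], [0.0423, -0.0006, 0.076], [0.0472, 0.0196, 0.0789]]
side keeper_bar 0.97 [[-0.054, -0.033, 0.057], [-0.012, -0.007, 0.076], [0.047, 0.032, 0.095]]
side sample_cup 0.97 [[0.516, 0.559, 0.005], [0.543, 0.571, 0.059], [0.571, 0.612, 0.068]]
side dropper_flask 0.95 [[0.434, 0.585, -0.0], [0.452, 0.593, 0.045], [0.468, 0.695, 0.097]]
side blood_tube 0.63 [[0.356, 0.1, 0.009], [0.37, 0.129, 0.013], [0.385, 0.162, 0.016]]
bar pts 96 [[0.0399, -0.0193, 0.0709], [0.0431, 0.0015, 0.0754], [0.0482, 0.0192, 0.0777]]
[-0.1  0.9 -0.1] [[ 0.0092 -0.      0.249 ]]
side 72 leg angle psi-ish None far pts 0.015 0.093
scene 76 leg angle psi-ish None far pts 0.018 0.093
```

View pics/z17.png

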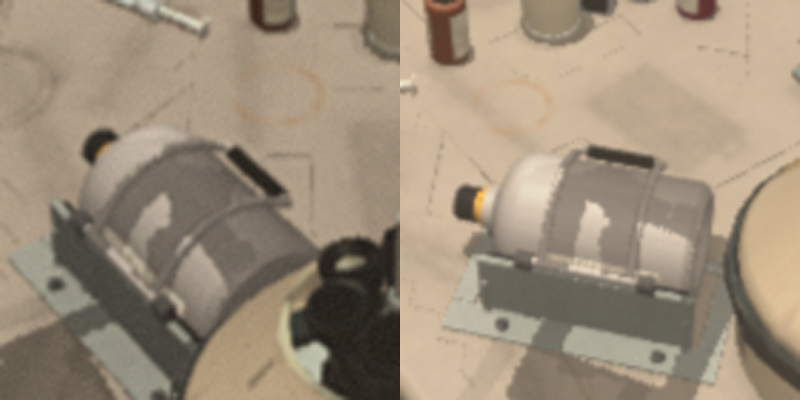

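View pics/scene17.png

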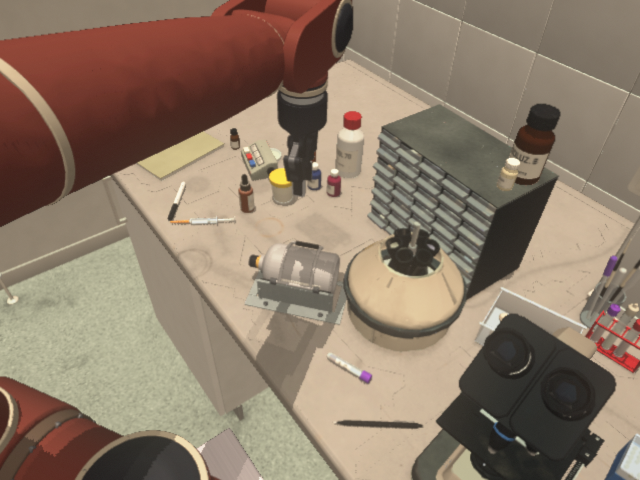

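The keeper bar is at x ≈ +43 mm, z ≈ 74 mm, which matches the closed position. The bystanders have not moved.

```bash
python3 -c "
from plant import *
print(job_done())"
```

```text
the job is handed in; nothing more can be done
None
```

The gas cylinder is parked in the cradle with the wire keeper down on it. I handed the job in after about 23 s of the 61 s allowed; the hand-in reports no verdict.

**Rolling:** I rolled it under the two open fingertips in three strokes, pressing with about 5 to 14 N. The hand turned as it went, taking out the 7° the cylinder started askew. The first two strokes stopped short of the lip, and the cylinder stayed put when I lifted between them. The third stroke carried it over the lip and eased it down into the seat.

**Keeper:** I pushed the bar over with one finger. Partway down it stuck against the finger, with about 8 N on the tool, so I backed off and raised the hand. The bar then fell the last part onto the cylinder by itself.

**Last checks:**
- **Cylinder position:** in the side view it is within 0.1° of square, about 1.6 mm from the seat centre along x and 3 mm along y, on the worktop.
- **Scene camera disagrees:** its fit gave 2.4 mm (just over the 2 mm allowed) and about 2.3° off square. I put that down to the stop and keeper hiding part of the cylinder, and relied on the side view.
- **Keeper bar:** at x ≈ +43 mm, z ≈ 74 mm in the cradle frame, against +44 and 74 mm expected when closed.
- **Bystanders:** the sample cup, dropper bottle and blood tube are where they were at the start.
- **Robot:** clear of everything, with the tool about 0.25 m up and no contact force.

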